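Square a power strip against its mounting rail

ROBOT

A 7-joint arm with a two-finger parallel gripper is mounted at the origin on a cart in front of the work surface, level with it; the furniture and walls round the work are solid. World frame = base frame: x ahead of the robot, y to its left, z up, the work surface at z = 0. Lengths are in m, angles in rad, forces in N, time in s.
With the tool pointing down it reaches from about 0.425 to 0.875 m from the base axis. Payload 4.7 kg.
Tool frame: the origin (TCP) lies midway between the tips of the shut fingers; the grasp point (between the pads) lies 19 mm behind it; z points along the fingers, y is the direction in which the jaws open and shut (so a half turn about z gives the same grasp; the last joint's range is limited). The gripper opens to 87 mm and grips with 3 to 60 N. Pads are 19 mm wide; open, the fingers measure 117 mm over their backs; the gripper's body (75 mm by 190 mm) begins 51 mm behind the grasp point.
Start: joints at [-1.284, 0.321, -0.07, 1.45, 0.023, 1.371, -0.057], TCP at [0.175, 0.626, 0.223] pointing down, gripper open.
Joint ranges: [-2.86, 2.86], [-0.3, 2.09], [-1.38, 1.24], [0.06, 2.45], [-1.56, 4.7], [0.09, 2.05], [-2.69, 2.69]. Speed limits (rad/s): [2.57, 2.57, 3.14, 3.14, 3.14, 3.14, 3.14].

INTERFACE

Orientations are given as a rotation vector (axis times angle).
In Python, from bench import * gives the robot as it stands.
- The arm moves only by the tool move_arm, never from a script. Its arguments are lists of equal length, an entry for each row: "jaw": the closure in counts, from 0 (fully open) to 255 (shut); "slide": the shift along the tool's x, y, z in cm, a list of three; "dr": the turn, a rotation vector about the tool's x, y, z in degrees, a list of three. A call has 1 to 5 rows; each row shifts and turns the commanded pose from where the row before left it, along the tool's axes as they then stand; what a row does not reach is not made up. A row lasts 1/10 s, in which the tool goes at most 50 mm and 8.59 degrees, less where a joint would pass 70% of its speed; a pose out of reach is approached as far as the arm can. A call with a gripper value outside its range is refused whole. The fingers move at their own pace and stop on an object; "force" is the grip in N (left out, the last holds). Time passes only in rows, so rows that do not move let the fingers close. It gives the time, the measured TCP pose, the force and the opening at its end, in the units of the state.
- get_state(): the state, without advancing time (a new reading comes with each control period).
- get_image(name): name is "scene" or "top" or "wrist"; returns (picture, depth): 480x640x3 uint8, red, green, blue; 480x640 float32, m along the optical axis (not along the pixel's ray), 0 where there is no reading.
- camera_params(name): a dict with "K" (3x3 intrinsics, pixels), "extrinsics" (4x4, takes a point from camera to world coordinates); the wrist camera has in their place "tool_from_camera" (4x4, takes a point from camera to tool coordinates, whose origin is the TCP and whose axes are the flange's). Camera axes: x right, y up, looking along -z (the intrinsics and any distortion apply to the point x, -y, -z); pixel columns grow to the right and rows downward; lengths in m; the calibration is good to about 2 mm. The wrist camera is an equidistant fisheye: a pixel r from the principal point sees the ray r / f radians off the axis. A picture is of the moment at which its call begins: read the wrist's pose just before it. camera_params takes no time and is no camera call.
- close_job(): hands the job in, once; it reports no verdict.
Trained networks look in the newest picture that a camera, given by its name, has taken for a name from the list of things; names that differ only in an ending like _2 or _b are one class to them, and where a whole thing is asked for, a point or a joint stands for the part that bears it (a point fixed in the world has none). Each returns a list of dicts, best first, with "score" (0 to 1); they miss things now and then, are a little off and sometimes report something else, mostly with a low value. They report only what shows in the picture. A call takes as long as a camera call.
- regions_of(camera, query): "mask" (480x640 bool, what is visible of it) and "xy" ([column, row] in pixels, amid what is visible of it).
The state is a dict: "time": time; "joint_positions": joint angles; "qd": joint speeds; "joint_torque": joint torques, N m; "position": TCP position; "tool_rot": TCP orientation; "ft_force": force on the tool from outside, world axes, zero at the start; "torque": the same for the moment, N m; "grip_width": opening from 0.0 (shut) to 1.0 (fully open).
Only numpy, scipy, OpenCV 4.12 (cv2) and the standard library are available. Lean on these libraries where they do the work, as an engineer would, in place of code of your own. Each camera call takes 0.05 s, during which the arm holds its last target.

TASK

The power strip goes on the aluminium mounting rail on the desk. Keeping it flat on the desk, push it toward the rail at two points until its long side lies flush against both rubber pads on the rail's face, and press it home there firmly, with about 15 N held for half a second, first over the left pad, then over the right pad. Then slide it along the rail to the left until its plain end (the one without the cord) meets the rubber pad of the end stop, press it home there just as firmly, and leave it flush against all three pads. The rail is only held by adhesive, so never press the strip on any pad with more than 20 N; leave the other things on the desk where they are.

Things in the scene. Friction and masses are not known exactly. Their poses are not given: they have to be found in the camera images.
- strip: loose dark grey power strip, 0.24 to 0.42 kg, desk friction takes 1 to 3 N of a push. Origin: underside, mid-width. y along it: plain end at +159 mm; cord end (by the red switch) at -138 mm, from which a thin stiff cord stub (12 mm thick, 18 mm up) sticks out to -157 mm. Sides at x = -31 and +31 mm (29 above 11 mm height); top at 31 mm. Starts 30 to 60 mm off the rail and from the stop, its axes within 8 degrees of the rail's
- rail: fixed, rigid aluminium angle, 360 mm long, 42 mm high, with two black rubber pads on its face. Origin: desk level, mid-length, in the plane x = 0 of the pads' faces, which look along -x toward the robot (the bare metal is 2 mm behind); y runs along the rail to the robot's left. Foot flange behind, to x = 36 mm. At the left end a grey stop block (y = 152 to 172 mm) stands 62 mm out in front
- left_pad: rubber pad on the rail's face toward its left end, 50 mm long, 5 to 31 mm above the desk; origin on its face, at y = +55 mm of the rail, at desk level; axes as the rail. Hard: contact force builds up within about a millimetre
- right_pad: the same pad toward the rail's right end, at y = -115 mm of the rail
- stop_pad: the same kind of pad on the end stop, 50 mm wide, 5 to 31 mm above the desk; origin on its face at desk level, at x = -31 mm, y = +148 mm of the rail; axes as the rail, so that its face looks along -y
- strip_plain_end (a point): point on the strip's side that faces the rail, near the plain end: x = +31 mm, y = +150 mm, z = 6 mm in the strip's frame
- strip_cord_end (a point): point on the strip's side that faces the rail, near the cord end: x = +31 mm, y = -130 mm, z = 6 mm in the strip's frame
- mint_tin: small green-lidded tin, a bystander that must stay where it is
- marker: dark green felt marker, a bystander that must stay where it is
- screwdriver: red-handled screwdriver, a bystander that must stay where it is
- memo_pad: yellow memo block, a bystander that must stay where it is
- usb_stick: blue memory stick, a bystander that must stay where it is

How it is judged:
By the outcome, as a careful person would: the job done as asked, in the order asked, and still so for the second after the job is handed in, with the robot touching nothing.
It also fails if it takes over 72 s, if anything falls off the work surface, if the arm or the gripper's body presses on something with over 40 N, if the wrist force passes 120 N, or if a joint passes its speed limit or range.

## Working session

There is one attempt and no reset: what is moved stays moved. The work goes in short steps, Python scripts to look and compute and a tool call to move; the robot and the scene stay as the last step left them, time stands still between calls to the robot, and variables do not carry over. Pictures are saved under pics/ and viewed, and the job is handed in when it is done.

Besides the shell and the picture viewer there is one more tool, called after "Call:" as name(argument=value, ...) on one line, values as JSON. move_arm: Moves the arm, as the interface text tells. Its arguments: {"type":"object","properties":{"jaw":{"type":"array","items":{"type":"number"}},"slide":{"type":"array","items":{"type":"array","items":{"type":"number"}}},"dr":{"type":"array","items":{"type":"array","items":{"type":"number"}}},"force":{"type":"number"}},"required":["jaw","slide","dr"]}

```bash
ls; mkdir -p pics
python3 - <<'E'
from bench import *
import cv2,json
s=get_state();print({k:(v if not hasattr(v,'tolist') else v.tolist()) for k,v in s.items()})
for n in ["scene","top","wrist"]:
    p,d=get_image(n);cv2.imwrite(f"pics/{n}0.png",p[:,:,::-1]);print(n,camera_params(n))
print(get_state()["time"])
E
```

```text
pics
{'time': 0.0, 'joint_positions': [-1.2838897861359582, 0.3218121887335644, -0.07007654179026004, 1.4516784000914913, 0.022592665165164755, 1.370771785602697, -0.05688454643318144], 'qd': [0.0001494692196284749, 0.00040895369610826406, -0.0026035387972862365, -0.001245600750547041, -0.0013319150418710129, 0.0004890127470463027, 0.0002604344603183566], 'joint_torque': [0.00027028873773815576, -49.129239320755005, -0.4037696309387684, -31.252269744873047, -0.06383503787219524, 0.04395389696583152, 0.00016547190625715302], 'position': [0.17503576971810794, 0.625421295620305, 0.22146674604015684], 'tool_rot': [-0.42711608680041063, -3.1122561908277335, 0.0029463699929955494], 'ft_force': [-0.1697074414714099, -0.014594882961702763, 0.47516807371095215], 'torque': [-0.0441495710789811, -0.006457596829037707, -0.0528280487428206], 'grip_width': 1.0004479106138657}
scene {'K': array([[520.82710902,   0.        , 318.66797591],
       [  0.        , 520.82710902, 241.48414849],
       [  0.        ,   0.        ,   1.        ]]), 'extrinsics': array([[ 0.83286235,  0.42524653, -0.3542678
[... 460 characters left out ...]
1,  0.00976736,  0.00920668,  0.08927763],
       [ 0.01027631,  0.11580828,  0.99321842,  1.45099442],
       [ 0.        ,  0.        ,  0.        ,  1.        ]])}
wrist {'K': array([[371.64829954,   0.        , 318.12367179],
       [  0.        , 371.64829954, 243.73288611],
       [  0.        ,   0.        ,   1.        ]]), 'tool_from_camera': array([[ 9.08309275e-04,  9.69135090e-01,  2.46528602e-01,
         6.63216396e-02],
       [ 9.99998893e-01, -5.89637629e-04, -1.36645302e-03,
         1.08697723e-03],
       [-1.17891503e-03,  2.46529570e-01, -9.69134553e-01,
        -1.62198905e-01],
       [ 0.00000000e+00,  0.00000000e+00,  0.00000000e+00,
         1.00000000e+00]])}
0.15
```

View pics/scene0.png

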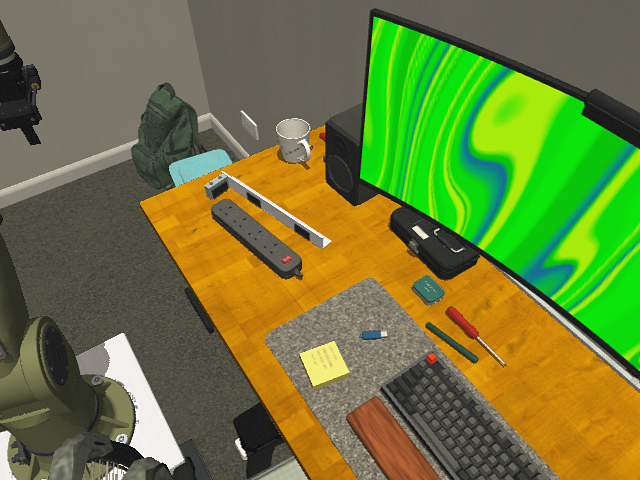

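View pics/top0.png

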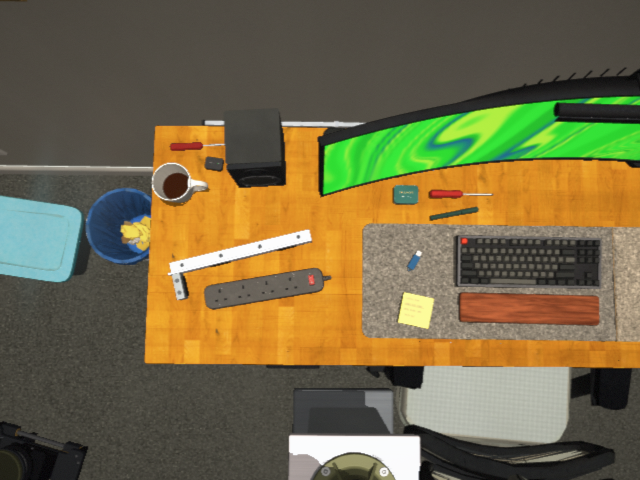

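View pics/wrist0.png

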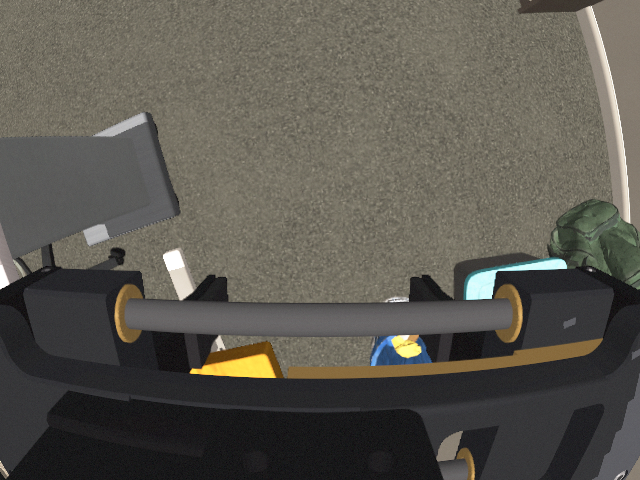

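```bash
cat > h.py <<'E'
from bench import *
import numpy as np,cv2
from scipy.spatial.transform import Rotation as R
def cloud(n,d,m):
    c=camera_params(n);K=c["K"];E=c["extrinsics"]
    v,u=np.nonzero(m&(d>0));z=d[v,u]
    P=np.stack([(u-K[0,2])/K[0,0]*z,-(v-K[1,2])/K[1,1]*z,-z],1)
    return P@E[:3,:3].T+E[:3,3]
def proj(n,P):
    c=camera_params(n);K=c["K"];E=c["extrinsics"]
    q=(np.atleast_2d(P)-E[:3,3])@E[:3,:3]
    return np.stack([K[0,2]+K[0,0]*q[:,0]/-q[:,2],K[1,2]+K[1,1]*q[:,1]/q[:,2]],1)
def unproj_z(n,uv,z):
    c=camera_params(n);K=c["K"];E=c["extrinsics"];uv=np.atleast_2d(uv).astype(float)
    r=np.stack([(uv[:,0]-K[0,2])/K[0,0],-(uv[:,1]-K[1,2])/K[1,1],-np.ones(len(uv))],1)@E[:3,:3].T
    return E[:3,3]+r*((z-E[2,3])/r[:,2])[:,None]
E
python3 - <<'E'
from h import *
for n in ["top","scene"]:
    p,d=get_image(n)
    for q in ["strip","rail"]:
        r=regions_of(n,q)
        for k in r[:2]: print(n,q,k["score"],k["xy"],k["mask"].sum())
        if not r: continue
        m=r[0]["mask"];np.save(f"{n}_{q}.npy",m)
        P=cloud(n,d,m); print(np.percentile(P[:,2],[5,25,50,75,95]))
        zt=np.percentile(P[:,2],90)
        T=P[abs(P[:,2]-zt)<.008]
        rc=cv2.minAreaRect((T[:,:2]*1000).astype(np.float32));print(rc,zt,cv2.boxPoints(rc).tolist())
    np.save(f"{n}_d.npy",d)
    cv2.imwrite(f"pics/{n}_crop.png",cv2.resize(p[200:330,140:350] if n=="top" else p[150:300,180:350],None,fx=3.7,fy=3.7,interpolation=cv2.INTER_CUBIC)[:,:,::-1])
E
```

```text
top rail 0.74 [226.1, 255.0] 2274
[0.00037415 0.00429417 0.00783647 0.03535564 0.04550586]
((554.4678955078125, 275.0708312988281), (69.41830444335938, 351.3700256347656), 15.26962661743164) 0.04384422875307377 [[474.7153625488281, 435.41259765625], [567.2527465820312, 96.44693756103516], [634.220458984375, 114.72906494140625], [541.6830444335938, 453.6947326660156]]
scene strip 0.82 [259.7, 241.8] 2945
[0.00419663 0.02629558 0.02931388 0.03097878 0.0329675 ]
((504.4114990234375, 224.062744140625), (62.04249572753906, 297.6372985839844), 9.51230525970459) 0.032190965011096064 [[449.2231140136719, 365.7085876464844], [498.4104919433594, 72.16377258300781], [559.599853515625, 82.41690063476562], [510.4125061035156, 375.96173095703125]]
scene rail 0.79 [262.8, 200.7] 1872
[0.00075405 0.00875379 0.02335465 0.03629011 0.0424254 ]
((576.4537963867188, 282.13720703125), (70.60125732421875, 357.24493408203125), 24.254438400268555) 0.04128114998627981 [[470.8929138183594, 430.4915771484375], [617.6453857421875, 104.78057861328125], [682.0146484375, 133.7828369140625], [535.26220703125, 459.49383544921875]]
```

View pics/top_crop.png

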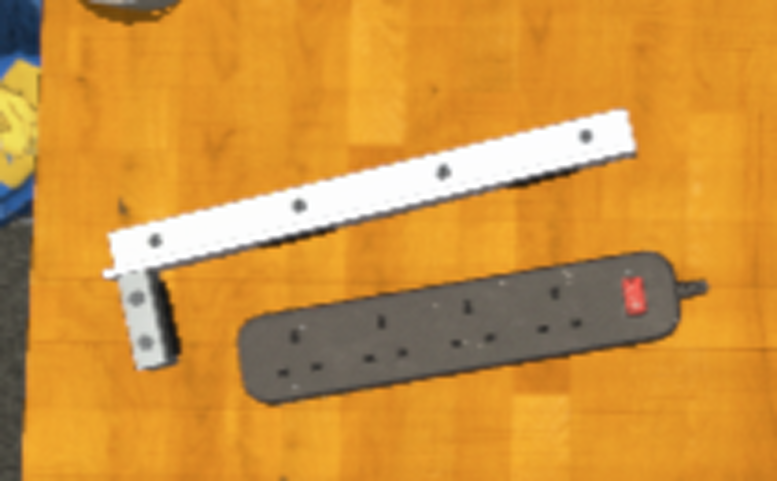

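View pics/scene_crop.png

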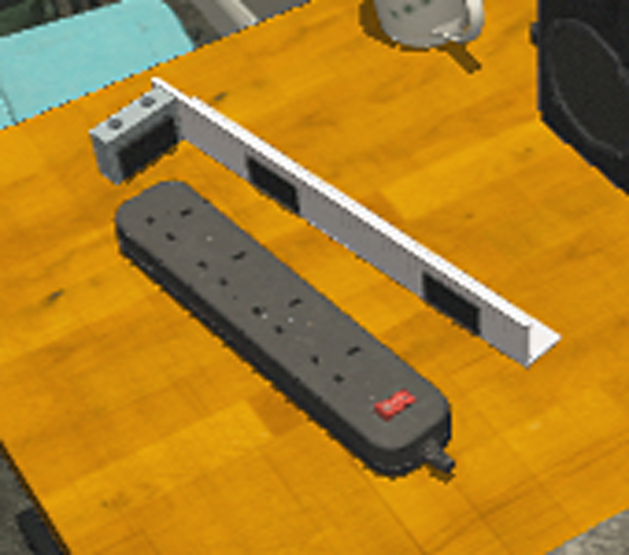

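Run:
```python
from h import *
d=np.load("scene_d.npy");m=np.load("scene_rail.npy")
m=cv2.dilate(m.astype(np.uint8),np.ones((5,5)))>0
P=cloud("scene",d,m)
F=P[(P[:,2]>.006)&(P[:,2]<.037)]
# ransac line xy
best=None;rng=np.random.default_rng(0)
Q=F[:,:2]
for _ in range(3000):
    a,b=Q[rng.choice(len(Q),2,False)]
    t=b-a;L=np.linalg.norm(t)
    if L<.1: continue
    nn=np.array([t[1],-t[0]])/L
    i=abs((Q-a)@nn)<.002
    if best is None or i.sum()>best.sum(): best=i
q=Q[best];c=q.mean(0);t=np.linalg.svd(q-c)[2][0];t*=np.sign(t[1])
yaw=np.arctan2(-t[0],t[1]);n=np.array([np.cos(yaw),np.sin(yaw)])
print("face yaw",np.degrees(yaw),best.sum(),len(Q),"offset",c@n, "res",((q-c)@n).std())
s=(Q[best]@t);print("extent",np.percentile(s,[0,1,99,100]))
# flange/whole
T=P[abs(P[:,2]-.041)<.004][:,:2];print("top pts n",np.percentile(T@n,[2,50,98]),"s",np.percentile(T@t,[0,1,99,100]))
# stop block top from the scene: points with n in -60..-10
A=cloud("scene",d,np.ones_like(m));an=A[:,:2]@n-c@n;as_=A[:,:2]@t
i=(an>-.07)&(an<-.01)&(as_>s.max()-.06)&(as_<s.max()+.03)&(A[:,2]>.008)&(A[:,2]<.06)
B=np.c_[an[i],as_[i],A[i,2]];print(len(B));
tp=B[B[:,2]>B[:,2].max()-.008];print("stop top z",np.median(tp[:,2]),"n",np.percentile(tp[:,0],[1,99]),"s",np.percentile(tp[:,1],[1,99]))
fc=B[(B[:,2]<.033)&(B[:,2]>.008)];print("stop face s",np.percentile(fc[:,1],[1,10,25,50,75,90]))
# strip
for nme in ["scene"]:
  ms=np.load("scene_strip.npy");S=cloud("scene",d,ms);S=S[abs(S[:,2]-.031)<.004];print("strip along n",np.percentile(S[:,:2]@n-c@n,[1,99]))
```

```text
face yaw 14.351259954770438 656 1051 offset 0.6305158083180351 res 0.0010341301998471142
extent [-0.04962171 -0.04743696  0.28254481  0.31006253]
top pts n [0.56950366 0.63069456 0.6357357 ] s [-0.05032365 -0.04513895  0.30255492  0.30599428]
327
stop top z 0.041717288653420836 n [-0.06348574 -0.01241062] s [0.28085031 0.30118578]
stop face s [0.27478945 0.2772762  0.27821871 0.28011105 0.28400578 0.29111106]
strip along n [-0.12166324 -0.05218712]
```

Run:
```python
from h import *
import cv2
p=cv2.imread("pics/top0.png");g=p.min(2)
# top edge of rail: white->dark transition along columns (going down), subpixel
pts=[]
for u in range(180,310):
    col=g[:,u].astype(float);w=np.nonzero(col[225:280]>200)[0]
    if len(w)==0: continue
    v=w.max()+225
    # halfway crossing at 128
    a,b=col[v],col[v+1]
    lo=col[v+3]; hi=250; h=(lo+hi)/2
    for k in range(v,v+3):
        if col[k]>=h>col[k+1]: pts.append((u,k+(col[k]-h)/(col[k]-col[k+1])));break
W=unproj_z("top",np.array(pts),.042)[:,:2]
for _ in range(4):
    c=W.mean(0);t=np.linalg.svd(W-c)[2][0];t*=np.sign(t[1]);yaw=np.arctan2(-t[0],t[1]);n=np.array([np.cos(yaw),np.sin(yaw)]);r=(W-c)@n
    W=W[abs(r)<2.5*r.std()]
print(np.degrees(yaw),c@n,r.std(),len(W),(W@t).min(),(W@t).max())
# strip from top view: dark grey
hsv=cv2.cvtColor(p,cv2.COLOR_BGR2HSV)
m=((hsv[:,:,1]<70)&(hsv[:,:,2]<110)).astype(np.uint8);m[:255]=0;m[315:]=0;m[:,:200]=0;m[:,335:]=0
nl,lab,st,_=cv2.connectedComponentsWithStats(m);k=1+st[1:,4].argmax()
m=(lab==k).astype(np.uint8);m=cv2.morphologyEx(m,cv2.MORPH_CLOSE,np.ones((9,9)));m=cv2.morphologyEx(m,cv2.MORPH_OPEN,np.ones((9,9)))
v,u=np.nonzero(m);W=unproj_z("top",np.c_[u,v],.025)[:,:2]*1000
print(cv2.minAreaRect(W.astype(np.float32)))
```

```text
14.291851009956192 0.6311394749797747 0.0002993960128790535 129 -0.042061774900132055 0.27896558298921686
((505.374755859375, 229.29478454589844), (56.93748092651367, 281.9237976074219), 9.915531158447266)
```

Call:
move_arm(jaw=[255, 255, 255, 255, 255], slide=[[0, 0, 0], [0, 0, 0], [0, 0, 0], [0, 0, 0], [0, 0, 0]], dr=[[0, 0, 8], [0, 0, 8], [0, 0, 8], [0, 0, 8], [0, 0, 8]], force=20)

```text
time: 0.95
position: [0.1751, 0.626, 0.2226]
tool_rot: [1.474, 2.774, 0.0]
ft_force: [-0.3, 0.0, 0.6]
grip_width: 0.627
```

Call:
move_arm(jaw=[255, 255, 255, 255, 255], slide=[[0, 0, 0], [0, 0, 0], [0, 0, 0], [0, 0, 0], [0, 0, 0]], dr=[[0, 0, 8], [0, 0, 8], [0, 0, 4], [0, 0, 0], [0, 0, 0]])

```text
time: 1.45
position: [0.1751, 0.626, 0.2226]
tool_rot: [1.924, 2.484, 0.0]
ft_force: [-0.4, 0.1, -0.8]
grip_width: 0.173
```

```bash
cat >> h.py <<'E'
YAW=np.radians(14.3);n=np.array([np.cos(YAW),np.sin(YAW)]);t=np.array([-n[1],n[0]])
O=n*.6288+t*.129
def rf(p): q=np.asarray(p)[...,:2]-O; return np.stack([q@n,q@t],-1)*1000
def st(tx=None,ty=None,z=None):
    s=get_state();A=R.from_rotvec(s["tool_rot"]).as_matrix();p=np.array(s["position"]);r=rf(p)
    f=np.array(s["ft_force"]);print("t %.2f railxy %s z %.1f  F(n,t,z) %.1f %.1f %.1f w %.2f"%(s["time"],r.round(1),p[2]*1000,f[:2]@n,f[:2]@t,f[2],s["grip_width"]))
    print(" tooly yaw err deg %.2f tilt %.2f"%(np.degrees(np.arctan2(A[1,1],A[0,1]))-14.3,np.degrees(np.arccos(-A[2,2]))))
    if tx is not None:
        g=O+n*tx/1000+t*ty/1000; print(" slide cm",(A.T@(np.array([*g,z/1000])-p)*100).round(2))
E
python3 -c "
from h import *
st(-155,-115,120)"
```

```text
t 1.45 railxy [-304.5  434.3] z 222.6  F(n,t,z) -0.3 0.2 -0.8 w 0.17
 tooly yaw err deg 0.18 tilt 0.01
 slide cm [-54.98  14.78  10.26]
```

Call:
move_arm(jaw=[255, 255, 255, 255, 255], slide=[[-4.5, 1.2, 0], [-4.5, 1.2, 0], [-4.5, 1.2, 0], [-4.5, 1.2, 0], [-4.5, 1.2, 0]], dr=[[0, 0, 0], [0, 0, 0], [0, 0, 0], [0, 0, 0], [0, 0, 0]])

```text
time: 1.95
position: [0.2899, 0.4212, 0.2228]
tool_rot: [-1.924, -2.483, -0.001]
ft_force: [0.4, 1.2, 1.0]
grip_width: 0.005
```

Call:
move_arm(jaw=[255, 255, 255, 255, 255], slide=[[-4.5, 1.2, 0], [-4.5, 1.2, 0], [-4.5, 1.2, 0], [-4.5, 1.2, 0], [-4.5, 1.2, 0]], dr=[[0, 0, 0], [0, 0, 0], [0, 0, 0], [0, 0, 0], [0, 0, 0]])

```text
time: 2.45
position: [0.4038, 0.2181, 0.223]
tool_rot: [1.924, 2.483, 0.002]
ft_force: [1.7, 0.3, 1.2]
grip_width: 0.007
```

Call:
move_arm(jaw=[255, 255, 255, 255, 255], slide=[[-4.5, 1.2, 2], [-4.5, 1.2, 2], [-1, 0.4, 3], [0, 0, 2], [0, 0, 0]], dr=[[0, 0, 0], [0, 0, 0], [0, 0, 0], [0, 0, 0], [0, 0, 0]])

```text
time: 2.95
position: [0.4525, 0.1296, 0.1307]
tool_rot: [-1.925, -2.48, 0.007]
ft_force: [-1.0, -0.7, 0.0]
grip_width: 0.006
```

```bash
python3 -c "
from h import *
st(-155,-115,8)
for n_ in ['scene','top']:
    p,d=get_image(n_);cv2.imwrite(f'pics/{n_}1.png',p[:,:,::-1])
"
```

```text
t 2.95 railxy [-158.3 -115.2] z 130.7  F(n,t,z) -1.1 -0.4 0.0 w 0.01
 tooly yaw err deg 0.05 tilt 0.30
 slide cm [ 0.03  0.39 12.27]
```

View pics/scene1.png

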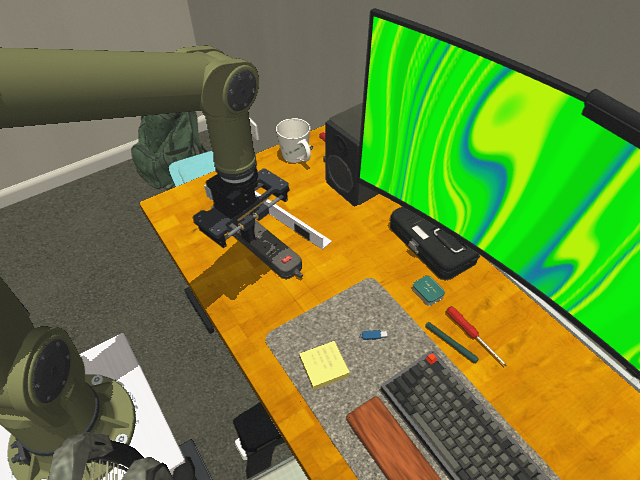

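View pics/top1.png

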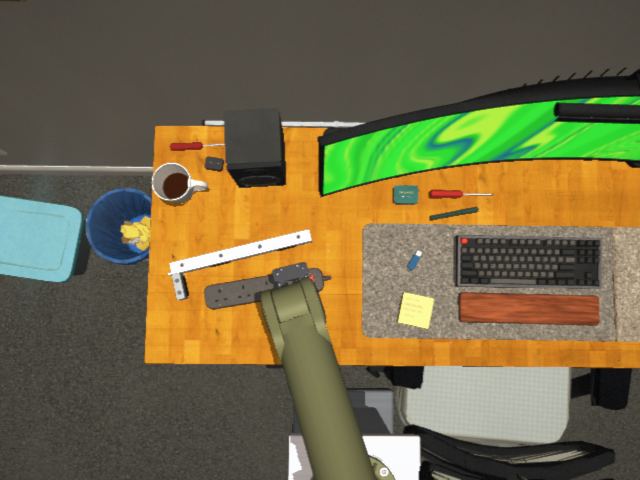

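Call:
move_arm(jaw=[255, 255, 255, 255, 255], slide=[[0, 0, 3], [0, 0, 4], [0, 0, 3.5], [0, 0, 1.6], [0, 0, 0]], dr=[[0, 0, 0], [0, 0, 0], [0, 0, 0], [0, 0, 0], [0, 0, 0]])

```text
time: 3.55
position: [0.4534, 0.1314, 0.0113]
tool_rot: [-1.923, -2.483, 0.004]
ft_force: [-0.1, 0.5, 1.2]
grip_width: 0.006
```

```bash
python3 -c "
from h import *
st(-155,-115,8)
p,d=get_image('scene');cv2.imwrite('pics/scene2.png',cv2.resize(p[150:300,180:350],None,fx=3.7,fy=3.7)[:,:,::-1])
p,d=get_image('wrist');cv2.imwrite('pics/wrist2.png',p[:,:,::-1])
"
```

```text
t 3.55 railxy [-157.  -113.7] z 11.3  F(n,t,z) -0.0 0.5 1.2 w 0.01
 tooly yaw err deg 0.19 tilt 0.15
 slide cm [-0.13  0.2   0.33]
```

View pics/scene2.png

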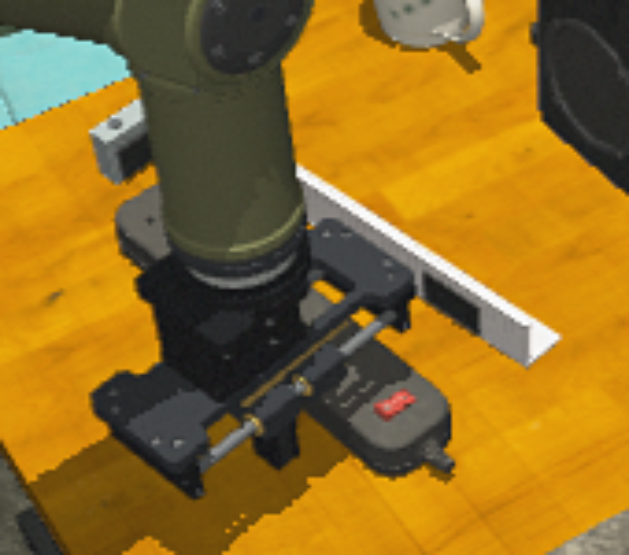

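View pics/wrist2.png

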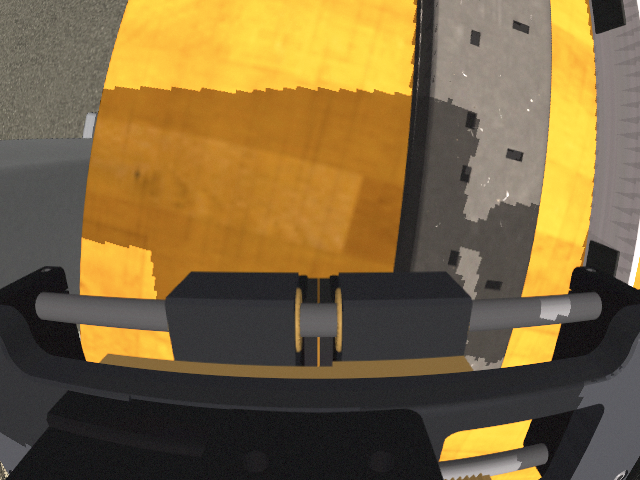

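Call:
move_arm(jaw=[255, 255, 255, 255, 255], slide=[[0, 0.3, 0.4], [0, 0.4, 0], [0, 0.3, 0], [0, 0.2, 0], [0, 0.2, 0]], dr=[[0, 0, 0], [0, 0, 0], [0, 0, 0], [0, 0, 0], [0, 0, 0]])

```text
time: 4.15
position: [0.4684, 0.1346, 0.0084]
tool_rot: [1.926, 2.482, 0.001]
ft_force: [-0.7, -0.9, -0.1]
grip_width: 0.004
```

```bash
python3 -c "
from h import *
st(-137,-115,8)"
```

```text
t 4.15 railxy [-141.7 -114.2] z 8.4  F(n,t,z) -0.9 -0.6 -0.1 w 0.00
 tooly yaw err deg 0.07 tilt 0.03
 slide cm [-0.08  0.47  0.04]
```

Call:
move_arm(jaw=[255, 255, 255, 255, 255], slide=[[0, 0.2, 0], [0, 0.2, 0], [0, 0.2, 0], [0, 0.2, 0], [0, 0.2, 0]], dr=[[0, 0, 0], [0, 0, 0], [0, 0, 0], [0, 0, 0], [0, 0, 0]])

```text
time: 4.65
position: [0.4778, 0.137, 0.0081]
tool_rot: [-1.926, -2.482, -0.0]
ft_force: [0.7, 0.2, -0.4]
grip_width: 0.003
```

Call:
move_arm(jaw=[255, 255, 255, 255, 255], slide=[[0, 0.2, 0], [0, 0.2, 0], [0, 0.2, 0], [0, 0.2, 0], [0, 0.2, 0]], dr=[[0, 0, 0], [0, 0, 0], [0, 0, 0], [0, 0, 0], [0, 0, 0]])

```text
time: 5.15
position: [0.4875, 0.1393, 0.008]
tool_rot: [1.926, 2.482, -0.0]
ft_force: [-1.1, -0.7, -0.8]
grip_width: 0.002
```

```bash
cat >> h.py <<'E'
def strip(save=None):
    out=[]
    for nm in ["scene","top"]:
        p,d=get_image(nm);r=regions_of(nm,"strip")
        if save: cv2.imwrite(f"pics/{save}_{nm}.png",cv2.resize(p[200:330,140:350] if nm=="top" else p[150:300,180:350],None,fx=3.7,fy=3.7)[:,:,::-1])
        if not r: print(nm,"none");continue
        P=cloud(nm,d,r[0]["mask"]);P=P[abs(P[:,2]-.030)<.005]
        q=rf(P);rc=cv2.minAreaRect(q.astype(np.float32));b=cv2.boxPoints(rc);b=b[b[:,1].argsort()]
        print(nm,round(r[0]["score"],2),"npts",len(q),"size",np.round(rc[1],1),"right end",b[:2].round(1).tolist(),"left",b[2:].round(1).tolist())
E
python3 -c "
from h import *
st(-137,-115,8);strip('a')"
```

```text
t 5.15 railxy [-122.1 -114.4] z 8.0  F(n,t,z) -1.2 -0.4 -0.8 w 0.00
 tooly yaw err deg 0.06 tilt 0.01
 slide cm [-0.05 -1.49 -0.  ]
scene 0.63 npts 973 size [295.3  61.4] right end [[-55.79999923706055, -184.8000030517578], [-117.0999984741211, -182.10000610351562]] left [[-42.79999923706055, 110.19999694824219], [-104.0999984741211, 112.9000015258789]]
top 0.71 npts 1309 size [293.7  59. ] right end [[-54.20000076293945, -182.3000030517578], [-113.0999984741211, -180.0]] left [[-42.79999923706055, 111.0999984741211], [-101.69999694824219, 113.4000015258789]]
```

Call:
move_arm(jaw=[255, 255, 255, 255, 255], slide=[[0, 0.25, 0], [0, 0.25, 0], [0, 0.25, 0], [0, 0.25, 0], [0, 0.25, 0]], dr=[[0, 0, 0], [0, 0, 0], [0, 0, 0], [0, 0, 0], [0, 0, 0]])

```text
time: 5.85
position: [0.4996, 0.1426, 0.0081]
tool_rot: [-1.926, -2.482, 0.0]
ft_force: [-1.6, -0.7, 2.3]
grip_width: 0.01
```

```bash
python3 -c "
from h import *
st(-137,-115,8);strip('b')"
```

```text
t 5.85 railxy [-109.4 -114.2] z 8.1  F(n,t,z) -1.7 -0.3 2.3 w 0.01
 tooly yaw err deg 0.08 tilt 0.01
 slide cm [-0.07 -2.76  0.01]
scene 0.7 npts 995 size [ 60.  294.7] right end [[-101.4000015258789, -183.3000030517578], [-41.400001525878906, -182.3000030517578]] left [[-106.30000305175781, 111.30000305175781], [-46.400001525878906, 112.30000305175781]]
top 0.94 npts 1337 size [ 59.8 307.3] right end [[-94.9000015258789, -193.5], [-35.099998474121094, -191.8000030517578]] left [[-104.0, 113.5999984741211], [-44.29999923706055, 115.4000015258789]]
```

Call:
move_arm(jaw=[255, 255, 255, 255, 255], slide=[[0, -1.5, 0], [4.5, 0, 0], [4.5, 0, 0], [4.5, 0, 0], [3.5, 0, 0]], dr=[[0, 0, 0], [0, 0, 0], [0, 0, 0], [0, 0, 0], [0, 0, 0]])

```text
time: 6.55
position: [0.4421, 0.3074, 0.0086]
tool_rot: [-1.923, -2.484, -0.005]
ft_force: [0.0, -0.1, -0.6]
grip_width: 0.006
```

```bash
python3 -c "
from h import *
st(-95,55,8)"
```

```text
t 6.55 railxy [-124.4   59.6] z 8.6  F(n,t,z) 0.0 -0.1 -0.6 w 0.01
 tooly yaw err deg 0.19 tilt 0.18
 slide cm [-0.47  2.94  0.07]
```

Call:
move_arm(jaw=[255, 255, 255, 255, 255], slide=[[0, 0.4, 0], [0, 0.4, 0], [0, 0.3, 0], [0, 0.3, 0], [0, 0.3, 0]], dr=[[0, 0, 0], [0, 0, 0], [0, 0, 0], [0, 0, 0], [0, 0, 0]])

```text
time: 7.05
position: [0.4593, 0.3066, 0.008]
tool_rot: [-1.928, -2.479, 0.002]
ft_force: [-2.1, 0.0, 0.5]
grip_width: 0.008
```

Call:
move_arm(jaw=[255, 255, 255, 255, 255], slide=[[0, 0.3, 0], [0, 0.3, 0], [0, 0.3, 0], [0, 0.3, 0], [0, 0, 0]], dr=[[0, 0, 0], [0, 0, 0], [0, 0, 0], [0, 0, 0], [0, 0, 0]])

```text
time: 7.55
position: [0.4716, 0.3108, 0.0082]
tool_rot: [1.926, 2.481, 0.001]
ft_force: [-0.1, -0.5, -0.1]
grip_width: 0.004
```

```bash
python3 -c "
from h import *
st(-95,55,8);strip('c')"
```

```text
t 7.55 railxy [-95.   55.7] z 8.2  F(n,t,z) -0.3 -0.5 -0.1 w 0.00
 tooly yaw err deg 0.06 tilt 0.06
 slide cm [-0.07  0.    0.02]
scene 0.92 npts 1845 size [250.4  61.7] right end [[-40.70000076293945, -185.6999969482422], [-102.30000305175781, -181.6999969482422]] left [[-24.299999237060547, 64.0999984741211], [-85.80000305175781, 68.19999694824219]]
top 0.73 npts 1741 size [261.1  59.7] right end [[-40.599998474121094, -193.89999389648438], [-100.0999984741211, -189.6999969482422]] left [[-22.299999237060547, 66.5], [-81.80000305175781, 70.69999694824219]]
```

Call:
move_arm(jaw=[255, 255, 255, 255, 255], slide=[[0, -2.5, 0], [-4.5, 0, 0], [-4.5, 0, 0], [-4.5, 0, 0], [-3.5, 0, 0]], dr=[[0, 0, 0], [0, 0, 0], [0, 0, 0], [0, 0, 0], [0, 0, 0]])

```text
time: 8.25
position: [0.4896, 0.1371, 0.0086]
tool_rot: [1.927, 2.479, 0.001]
ft_force: [0.6, 1.0, 0.1]
grip_width: 0.005
```

Call:
move_arm(jaw=[255, 255, 255, 255, 255], slide=[[0, 0.4, 0], [0, 0.4, 0], [0, 0.4, 0], [0, 0.4, 0], [0, 0.4, 0]], dr=[[0, 0, 0], [0, 0, 0], [0, 0, 0], [0, 0, 0], [0, 0, 0]])

```text
time: 8.75
position: [0.5073, 0.1459, 0.0078]
tool_rot: [-1.922, -2.483, 0.002]
ft_force: [-1.9, -2.0, 1.4]
grip_width: 0.001
```

Call:
move_arm(jaw=[255, 255, 255, 255, 255], slide=[[0, 0.4, 0], [0, 0.4, 0], [0, 0.4, 0], [0, 0.4, 0], [0, 0, 0]], dr=[[0, 0, 0], [0, 0, 0], [0, 0, 0], [0, 0, 0], [0, 0, 0]])

```text
time: 9.25
position: [0.5246, 0.149, 0.0082]
tool_rot: [1.926, 2.481, 0.001]
ft_force: [0.0, -0.9, 0.5]
grip_width: 0.005
```

```bash
python3 -c "
from h import *
st(-95,55,8);strip('d')"
```

```text
t 9.25 railxy [ -83.6 -114.2] z 8.2  F(n,t,z) -0.2 -0.8 0.5 w 0.00
 tooly yaw err deg 0.07 tilt 0.07
 slide cm [ 1.692e+01 -1.120e+00  1.000e-02]
scene 0.96 npts 1062 size [ 61.5 296.5] right end [[-71.69999694824219, -183.39999389648438], [-10.300000190734863, -179.89999389648438]] left [[-88.5, 112.5999984741211], [-27.100000381469727, 116.0999984741211]]
top 0.85 npts 1333 size [ 59.5 303.6] right end [[-69.9000015258789, -190.10000610351562], [-10.5, -187.8000030517578]] left [[-81.69999694824219, 113.30000305175781], [-22.200000762939453, 115.5999984741211]]
```

Call:
move_arm(jaw=[255, 255, 255, 255, 255], slide=[[0, -2.2, 0], [4.5, 0, 0], [4.5, 0, 0], [4.5, 0, 0], [3.5, 0, 0]], dr=[[0, 0, 0], [0, 0, 0], [0, 0, 0], [0, 0, 0], [0, 0, 0]])

```text
time: 9.95
position: [0.4592, 0.3113, 0.0086]
tool_rot: [-1.923, -2.483, -0.003]
ft_force: [0.7, 0.5, 0.2]
grip_width: 0.007
```

Call:
move_arm(jaw=[255, 255, 255, 255, 255], slide=[[0, 0.3, 0], [0, 0.4, 0], [0, 0.4, 0], [0, 0.4, 0], [0, 0.4, 0]], dr=[[0, 0, 0], [0, 0, 0], [0, 0, 0], [0, 0, 0], [0, 0, 0]])

```text
time: 10.45
position: [0.4789, 0.3113, 0.0081]
tool_rot: [-1.929, -2.479, 0.002]
ft_force: [-2.4, -0.4, 2.3]
grip_width: 0.005
```

Call:
move_arm(jaw=[255, 255, 255, 255, 255], slide=[[0, 0.4, 0], [0, 0.4, 0], [0, 0.3, 0], [0, 0, 0], [0, 0, 0]], dr=[[0, 0, 0], [0, 0, 0], [0, 0, 0], [0, 0, 0], [0, 0, 0]])

```text
time: 10.95
position: [0.4899, 0.3154, 0.0082]
tool_rot: [1.926, 2.481, 0.001]
ft_force: [0.5, 0.1, 0.6]
grip_width: 0.008
```

```bash
python3 -c "
from h import *
st(-95,55,8);strip('e')"
```

```text
t 10.95 railxy [-76.2  55.7] z 8.2  F(n,t,z) 0.5 -0.1 0.6 w 0.01
 tooly yaw err deg 0.06 tilt 0.07
 slide cm [-0.07 -1.88  0.01]
scene 0.68 npts 1815 size [252.2  63.3] right end [[-11.300000190734863, -181.6999969482422], [-74.5, -180.1999969482422]] left [[-5.599999904632568, 70.5], [-68.80000305175781, 71.9000015258789]]
top 0.78 npts 1705 size [249.9  59.2] right end [[-13.5, -185.0], [-72.5999984741211, -182.8000030517578]] left [[-4.400000095367432, 64.69999694824219], [-63.5, 66.80000305175781]]
```

Call:
move_arm(jaw=[255, 255, 255, 255, 255], slide=[[0, -2.0, 0], [-4.5, 0, 0], [-4.5, 0, 0], [-4.5, 0, 0], [-3.5, 0, 0]], dr=[[0, 0, 0], [0, 0, 0], [0, 0, 0], [0, 0, 0], [0, 0, 0]])

```text
time: 11.65
position: [0.5127, 0.1429, 0.0085]
tool_rot: [1.928, 2.479, 0.001]
ft_force: [0.3, -0.4, 0.7]
grip_width: 0.002
```

Call:
move_arm(jaw=[255, 255, 255, 255, 255], slide=[[0, 0.4, 0], [0, 0.4, 0], [0, 0.3, 0], [0, 0.3, 0], [0, 0.2, 0]], dr=[[0, 0, 0], [0, 0, 0], [0, 0, 0], [0, 0, 0], [0, 0, 0]])

```text
time: 12.15
position: [0.5272, 0.1512, 0.0079]
tool_rot: [-1.923, -2.483, 0.001]
ft_force: [-1.6, -0.3, 1.1]
grip_width: 0.003
```

Call:
move_arm(jaw=[255, 255, 255, 255, 255], slide=[[0, 0.2, 0], [0, 0.2, 0], [0, 0.2, 0], [0, 0, 0], [0, 0, 0]], dr=[[0, 0, 0], [0, 0, 0], [0, 0, 0], [0, 0, 0], [0, 0, 0]])

```text
time: 12.65
position: [0.5338, 0.1512, 0.0082]
tool_rot: [1.926, 2.481, 0.001]
ft_force: [0.0, 0.4, 0.1]
grip_width: 0.008
```

```bash
python3 -c "
from h import *
st(-95,55,8);strip('f')"
```

```text
t 12.65 railxy [ -74.2 -114.3] z 8.2  F(n,t,z) 0.1 0.4 0.1 w 0.01
 tooly yaw err deg 0.07 tilt 0.05
 slide cm [ 1.693e+01 -2.060e+00  1.000e-02]
scene 0.86 npts 1054 size [ 62.3 295.3] right end [[-67.5, -182.3000030517578], [-5.199999809265137, -182.1999969482422]] left [[-68.19999694824219, 112.9000015258789], [-5.900000095367432, 113.0999984741211]]
top 0.86 npts 1288 size [306.   58.9] right end [[-5.5, -192.60000610351562], [-64.4000015258789, -192.5]] left [[-4.900000095367432, 113.30000305175781], [-63.79999923706055, 113.5]]
```

Call:
move_arm(jaw=[255, 255, 255, 255, 255], slide=[[0, 0.1, 0], [0, 0.1, 0], [0, 0, 0], [0, -2, 0], [4.5, 0, 0]], dr=[[0, 0, 0], [0, 0, 0], [0, 0, 0], [0, 0, 0], [0, 0, 0]])

```text
time: 13.35
position: [0.5056, 0.1833, 0.0081]
tool_rot: [1.938, 2.469, -0.003]
ft_force: [1.4, -0.9, 1.1]
grip_width: 0.008
```

Call:
move_arm(jaw=[255, 255, 255, 255, 255], slide=[[4.5, 0, 0], [4.5, 0, 0], [3.5, 0, 0], [0, 0.5, 0], [0, 0.6, 0]], dr=[[0, 0, 0], [0, 0, 0], [0, 0, 0], [0, 0, 0], [0, 0, 0]])

```text
time: 13.85
position: [0.4845, 0.3155, 0.0081]
tool_rot: [1.923, 2.484, 0.001]
ft_force: [0.7, -0.1, 0.4]
grip_width: 0.002
```

Call:
move_arm(jaw=[255, 255, 255, 255, 255], slide=[[0, 0.4, 0], [0, 0.3, 0], [0, 0.2, 0], [0, 0.1, 0], [0, 0.05, 0]], dr=[[0, 0, 0], [0, 0, 0], [0, 0, 0], [0, 0, 0], [0, 0, 0]])

```text
time: 14.35
position: [0.4947, 0.3159, 0.008]
tool_rot: [1.927, 2.481, -0.001]
ft_force: [-1.5, -1.4, -0.2]
grip_width: 0.007
```

```bash
python3 -c "
from h import *
st(-70,55,8)"
```

```text
t 14.35 railxy [-71.4  55. ] z 8.0  F(n,t,z) -1.8 -1.0 -0.2 w 0.01
 tooly yaw err deg 0.02 tilt 0.03
 slide cm [ 0.    0.14 -0.  ]
```

Call:
move_arm(jaw=[255, 255, 255], slide=[[0, 0.05, 0], [0, 0.05, 0], [0, 0, 0]], dr=[[0, 0, 0], [0, 0, 0], [0, 0, 0]])

```text
time: 14.65
position: [0.4949, 0.3164, 0.0079]
tool_rot: [-1.926, -2.481, 0.003]
ft_force: [-3.0, -2.7, 1.8]
grip_width: 0.006
```

```bash
python3 -c "
from h import *
st(-70,55,8);strip('g')"
```

```text
t 14.65 railxy [-71.   55.4] z 7.9  F(n,t,z) -3.6 -1.9 1.8 w 0.01
 tooly yaw err deg 0.07 tilt 0.10
 slide cm [-0.04  0.1  -0.01]
scene 0.82 npts 1794 size [243.5  63.5] right end [[-2.5999999046325684, -181.60000610351562], [-66.0, -181.1999969482422]] left [[-0.800000011920929, 61.79999923706055], [-64.30000305175781, 62.29999923706055]]
top 0.57 npts 1693 size [249.9  59.3] right end [[-3.200000047683716, -188.10000610351562], [-62.599998474121094, -187.39999389648438]] left [[-0.0, 61.79999923706055], [-59.400001525878906, 62.599998474121094]]
```

Call:
move_arm(jaw=[255, 255, 255], slide=[[0, 0.05, 0], [0, 0, 0], [0, 0, 0]], dr=[[0, 0, 0], [0, 0, 0], [0, 0, 0]])

```text
time: 15.15
position: [0.495, 0.3164, 0.0079]
tool_rot: [-1.926, -2.481, 0.004]
ft_force: [-4.9, -4.8, 2.6]
grip_width: 0.006
```

```bash
python3 -c "
from h import *
st(-70,55,8);"
```

```text
t 15.15 railxy [-70.9  55.4] z 7.9  F(n,t,z) -5.9 -3.4 2.6 w 0.01
 tooly yaw err deg 0.06 tilt 0.14
 slide cm [-0.04  0.09 -0.01]
```

Call:
move_arm(jaw=[255, 255, 255, 255, 255], slide=[[0, -1.7, 0], [-4.5, 0, 0], [-4.5, 0, 0], [-4.5, 0, 0], [-3.5, 0, 0]], dr=[[0, 0, 0], [0, 0, 0], [0, 0, 0], [0, 0, 0], [0, 0, 0]])

```text
time: 15.65
position: [0.5242, 0.1464, 0.009]
tool_rot: [1.926, 2.478, 0.006]
ft_force: [0.6, -0.2, -0.2]
grip_width: 0.006
```

Call:
move_arm(jaw=[255, 255, 255, 255, 255], slide=[[0, 0.5, 0], [0, 0.5, 0], [0, 0.2, 0], [0, 0.1, 0], [0, 0, 0]], dr=[[0, 0, 0], [0, 0, 0], [0, 0, 0], [0, 0, 0], [0, 0, 0]])

```text
time: 16.15
position: [0.5343, 0.153, 0.008]
tool_rot: [1.923, 2.484, 0.001]
ft_force: [-0.2, 0.2, -0.0]
grip_width: 0.004
```

```bash
python3 -c "
from h import *
st(-71,-115,8);"
```

```text
t 16.15 railxy [ -73.3 -112.7] z 8.0  F(n,t,z) -0.1 0.3 -0.0 w 0.00
 tooly yaw err deg 0.21 tilt 0.02
 slide cm [-0.23  0.22  0.  ]
```

Call:
move_arm(jaw=[255, 255, 255, 255], slide=[[-0.2, 0.1, 0], [0, 0.05, 0], [0, 0.05, 0], [0, 0, 0]], dr=[[0, 0, 0], [0, 0, 0], [0, 0, 0], [0, 0, 0]])

```text
time: 16.55
position: [0.5361, 0.1501, 0.008]
tool_rot: [-1.925, -2.481, 0.001]
ft_force: [-2.8, -0.7, 1.5]
grip_width: 0.003
```

```bash
python3 -c "
from h import *
st(-71,-115,8);"
```

```text
t 16.55 railxy [ -72.2 -116. ] z 8.0  F(n,t,z) -2.9 -0.0 1.5 w 0.00
 tooly yaw err deg 0.07 tilt 0.08
 slide cm [ 0.1   0.12 -0.  ]
```

Call:
move_arm(jaw=[255, 255, 255, 255], slide=[[0, 0.05, 0], [0, 0.05, 0], [0, 0, 0], [0, 0, 0]], dr=[[0, 0, 0], [0, 0, 0], [0, 0, 0], [0, 0, 0]])

```text
time: 16.95
position: [0.5377, 0.1502, 0.008]
tool_rot: [1.926, 2.482, -0.0]
ft_force: [-1.3, -0.3, -0.6]
grip_width: 0.003
```

```bash
python3 -c "
from h import *
st(-71,-115,8);"
```

```text
t 16.95 railxy [ -70.7 -116.3] z 8.0  F(n,t,z) -1.3 0.0 -0.6 w 0.00
 tooly yaw err deg 0.06 tilt 0.01
 slide cm [ 0.13 -0.03  0.  ]
```

Call:
move_arm(jaw=[255, 255, 255, 255], slide=[[0, 0.05, 0], [0, 0.05, 0], [0, 0, 0], [0, 0, 0]], dr=[[0, 0, 0], [0, 0, 0], [0, 0, 0], [0, 0, 0]])

```text
time: 17.35
position: [0.5378, 0.1502, 0.0079]
tool_rot: [-1.925, -2.481, 0.002]
ft_force: [-4.8, -1.7, 2.7]
grip_width: 0.004
```

```bash
python3 -c "
from h import *
st(-71,-115,8);"
```

```text
t 17.35 railxy [ -70.6 -116.3] z 7.9  F(n,t,z) -5.1 -0.4 2.7 w 0.00
 tooly yaw err deg 0.06 tilt 0.11
 slide cm [ 0.13 -0.04 -0.01]
```

Call:
move_arm(jaw=[255, 255, 255, 255, 255], slide=[[0, -1.5, 0], [4.5, 0, 0], [4.5, 0, 0], [4.5, 0, 0], [3.6, 0, 0]], dr=[[0, 0, 0], [0, 0, 0], [0, 0, 0], [0, 0, 0], [0, 0, 0]])

```text
time: 17.85
position: [0.4821, 0.3165, 0.0088]
tool_rot: [1.924, 2.483, 0.007]
ft_force: [1.0, 0.1, -0.5]
grip_width: 0.009
```

Call:
move_arm(jaw=[255, 255, 255, 255, 255], slide=[[0, 0, 0], [0, 0.6, 0], [0, 0.5, 0], [0, 0.2, 0], [0, 0, 0]], dr=[[0, 0, 0], [0, 0, 0], [0, 0, 0], [0, 0, 0], [0, 0, 0]])

```text
time: 18.35
position: [0.4955, 0.3143, 0.0081]
tool_rot: [1.929, 2.479, 0.0]
ft_force: [0.2, -0.2, -0.2]
grip_width: 0.005
```

```bash
python3 -c "
from h import *
st(-71,55,8);"
```

```text
t 18.35 railxy [-71.   53.2] z 8.1  F(n,t,z) 0.1 -0.2 -0.2 w 0.01
 tooly yaw err deg -0.08 tilt 0.04
 slide cm [ 0.18 -0.    0.01]
```

Call:
move_arm(jaw=[255, 255, 255, 255], slide=[[0, 0.05, 0], [0, 0.05, 0], [0, 0.05, 0], [0, 0, 0]], dr=[[0, 0, 0], [0, 0, 0], [0, 0, 0], [0, 0, 0]])

```text
time: 18.75
position: [0.4954, 0.3155, 0.0079]
tool_rot: [-1.926, -2.481, 0.002]
ft_force: [-1.7, -1.8, 0.2]
grip_width: 0.006
```

```bash
python3 -c "
from h import *
st(-71,55,8);"
```

```text
t 18.75 railxy [-70.9  54.4] z 7.9  F(n,t,z) -2.1 -1.4 0.2 w 0.01
 tooly yaw err deg 0.06 tilt 0.07
 slide cm [ 0.06 -0.01 -0.01]
```

Call:
move_arm(jaw=[255, 255, 255, 255, 255], slide=[[0, 0.05, 0], [0, 0.05, 0], [0, 0.05, 0], [0, 0, 0], [0, 0, 0]], dr=[[0, 0, 0], [0, 0, 0], [0, 0, 0], [0, 0, 0], [0, 0, 0]])

```text
time: 19.25
position: [0.4955, 0.3155, 0.0078]
tool_rot: [-1.925, -2.48, 0.006]
ft_force: [-5.2, -3.4, 5.5]
grip_width: 0.001
```

```bash
python3 -c "
from h import *
st(-71,55,8);"
```

```text
t 19.25 railxy [-70.7  54.4] z 7.8  F(n,t,z) -5.8 -2.0 5.5 w 0.00
 tooly yaw err deg 0.08 tilt 0.24
 slide cm [ 0.06 -0.03 -0.02]
```

Call:
move_arm(jaw=[255, 255, 255, 255, 255], slide=[[0, 0.05, 0], [0, 0.05, 0], [0, 0.05, 0], [0, 0, 0], [0, 0, 0]], dr=[[0, 0, 0], [0, 0, 0], [0, 0, 0], [0, 0, 0], [0, 0, 0]])

```text
time: 19.75
position: [0.4955, 0.3156, 0.0078]
tool_rot: [-1.924, -2.479, 0.01]
ft_force: [-8.7, -5.9, 7.5]
grip_width: 0.004
```

```bash
python3 -c "
from h import *
st(-71,55,8);"
```

```text
t 19.75 railxy [-70.7  54.4] z 7.8  F(n,t,z) -9.9 -3.5 7.5 w 0.00
 tooly yaw err deg 0.09 tilt 0.42
 slide cm [ 0.06 -0.03 -0.02]
```

Call:
move_arm(jaw=[255, 255, 255, 255, 255], slide=[[-0.05, 0.05, -0.05], [-0.05, 0.05, -0.05], [0, 0.05, -0.05], [0, 0, 0], [0, 0, 0]], dr=[[0, 0, 0], [0, 0, 0], [0, 0, 0], [0, 0, 0], [0, 0, 0]])

```text
time: 20.25
position: [0.4956, 0.3155, 0.0079]
tool_rot: [-1.921, -2.479, 0.013]
ft_force: [-9.0, -2.9, 1.8]
grip_width: 0.005
```

```bash
python3 -c "
from h import *
st(-71,55,8);"
```

```text
t 20.25 railxy [-70.6  54.3] z 7.9  F(n,t,z) -9.5 -0.5 1.8 w 0.00
 tooly yaw err deg 0.14 tilt 0.55
 slide cm [ 0.07 -0.04 -0.01]
```

Call:
move_arm(jaw=[255, 255, 255, 255, 255], slide=[[-0.02, 0.05, -0.02], [0, 0.05, -0.02], [0, 0.05, -0.02], [0, 0.03, 0], [0, 0, 0]], dr=[[0, 0, 0], [0, 0, 0], [0, 0, 0], [0, 0, 0], [0, 0, 0]])

```text
time: 20.75
position: [0.4957, 0.3155, 0.0079]
tool_rot: [-1.92, -2.477, 0.017]
ft_force: [-11.8, -3.5, 2.7]
grip_width: 0.006
```

```bash
python3 -c "
from h import *
st(-71,55,8);"
```

```text
t 20.75 railxy [-70.6  54.3] z 7.9  F(n,t,z) -12.3 -0.5 2.7 w 0.01
 tooly yaw err deg 0.16 tilt 0.76
 slide cm [ 0.07 -0.04 -0.  ]
```

Call:
move_arm(jaw=[255, 255, 255, 255, 255], slide=[[0, 0.06, -0.02], [0, 0.06, -0.02], [0, 0.06, -0.02], [0, 0.06, 0], [0, 0, 0]], dr=[[0, 0, 0], [0, 0, 0], [0, 0, 0], [0, 0, 0], [0, 0, 0]])

```text
time: 21.25
position: [0.4958, 0.3155, 0.008]
tool_rot: [-1.918, -2.476, 0.024]
ft_force: [-16.1, -4.3, 4.6]
grip_width: 0.003
```

```bash
python3 -c "
from h import *
st(-71,55,8);"
```

```text
t 21.25 railxy [-70.5  54.3] z 8.0  F(n,t,z) -16.6 -0.2 4.6 w 0.00
 tooly yaw err deg 0.17 tilt 1.03
 slide cm [ 0.07 -0.05 -0.  ]
```

Call:
move_arm(jaw=[255, 255, 255, 255, 255], slide=[[0, 0.03, 0], [0, 0, 0], [0, 0, 0], [0, 0, 0], [0, 0, 0]], dr=[[0, 0, 0], [0, 0, 0], [0, 0, 0], [0, 0, 0], [0, 0, 0]])

```text
time: 21.75
position: [0.4958, 0.3155, 0.008]
tool_rot: [-1.918, -2.475, 0.024]
ft_force: [-17.0, -5.9, 4.4]
grip_width: 0.005
```

Call:
move_arm(jaw=[255, 255, 255], slide=[[0, 0, 0], [0, 0, 0], [0, 0, 0]], dr=[[0, 0, 0], [0, 0, 0], [0, 0, 0]])

```text
time: 22.05
position: [0.4958, 0.3155, 0.008]
tool_rot: [-1.918, -2.476, 0.024]
ft_force: [-17.3, -4.7, 5.6]
grip_width: 0.005
```

```bash
python3 -c "
from h import *
st(-71,55,8);"
```

```text
t 22.05 railxy [-70.5  54.3] z 8.0  F(n,t,z) -17.9 -0.3 5.6 w 0.01
 tooly yaw err deg 0.18 tilt 1.06
 slide cm [ 0.07 -0.05 -0.  ]
```

Call:
move_arm(jaw=[255, 255, 255, 255, 255], slide=[[0, -1.2, 0], [0, -1.2, 0.1], [-4.5, 0, 0], [-4.5, 0, 0], [-4.5, 0, 0]], dr=[[0, 0, 0], [0, 0, 0], [0, 0, 0], [0, 0, 0], [0, 0, 0]])

```text
time: 22.55
position: [0.5162, 0.1798, 0.0106]
tool_rot: [1.923, 2.482, 0.005]
ft_force: [0.2, 0.3, -0.5]
grip_width: 0.005
```

Call:
move_arm(jaw=[255, 255, 255, 255], slide=[[-3.4, 0, 0], [0, 0, 0], [0, 0.6, 0], [0, 0, 0]], dr=[[0, 0, 0], [0, 0, 0], [0, 0, 0], [0, 0, 0]])

```text
time: 22.95
position: [0.5305, 0.151, 0.0103]
tool_rot: [1.923, 2.483, 0.004]
ft_force: [-0.2, 0.0, -0.7]
grip_width: 0.008
```

```bash
python3 -c "
from h import *
st(-71,-115,8);strip('h')"
```

```text
t 22.95 railxy [ -77.5 -113.7] z 10.3  F(n,t,z) -0.2 0.1 -0.7 w 0.01
 tooly yaw err deg 0.17 tilt 0.16
 slide cm [-0.13  0.65  0.23]
scene 0.76 npts 1010 size [295.6  64.7] right end [[-0.30000001192092896, -184.0], [-65.0999984741211, -183.5]] left [[1.7999999523162842, 111.5999984741211], [-62.900001525878906, 112.0999984741211]]
top 0.94 npts 1273 size [297.6  58.9] right end [[-0.800000011920929, -183.5], [-59.599998474121094, -183.39999389648438]] left [[-0.30000001192092896, 114.0999984741211], [-59.20000076293945, 114.19999694824219]]
```

Call:
move_arm(jaw=[255, 255, 255, 255, 255], slide=[[-0.1, 0.3, 0.2], [0, 0.3, 0], [0, 0.1, 0], [0, 0.05, 0], [0, 0, 0]], dr=[[0, 0, 0], [0, 0, 0], [0, 0, 0], [0, 0, 0], [0, 0, 0]])

```text
time: 23.65
position: [0.5369, 0.1498, 0.0078]
tool_rot: [1.926, 2.482, 0.0]
ft_force: [0.0, 0.2, 0.1]
grip_width: 0.005
```

```bash
python3 -c "
from h import *
st(-71,-115,8)"
```

```text
t 23.65 railxy [ -71.5 -116.4] z 7.8  F(n,t,z) 0.1 0.1 0.1 w 0.01
 tooly yaw err deg 0.06 tilt 0.00
 slide cm [ 0.14  0.05 -0.02]
```

Call:
move_arm(jaw=[255, 255, 255, 255, 255], slide=[[0, 0.1, -0.02], [0, 0.08, -0.02], [0, 0.08, -0.02], [0, 0.08, -0.02], [0, 0.0, 0]], dr=[[0, 0, 0], [0, 0, 0], [0, 0, 0], [0, 0, 0], [0, 0, 0]])

```text
time: 24.15
position: [0.5379, 0.1501, 0.008]
tool_rot: [-1.924, -2.479, 0.006]
ft_force: [-5.9, -1.9, 1.9]
grip_width: 0.005
```

```bash
python3 -c "
from h import *
st(-71,-115,8)"
```

```text
t 24.15 railxy [ -70.5 -116.4] z 8.0  F(n,t,z) -6.2 -0.4 1.9 w 0.01
 tooly yaw err deg 0.07 tilt 0.28
 slide cm [ 0.14 -0.05 -0.  ]
```

Call:
move_arm(jaw=[255, 255, 255, 255, 255], slide=[[0, 0.08, -0.03], [0, 0.08, -0.03], [0, 0.08, -0.03], [0, 0.08, -0.02], [0, 0.0, 0]], dr=[[0, 0, 0], [0, 0, 0], [0, 0, 0], [0, 0, 0], [0, 0, 0]])

```text
time: 24.65
position: [0.538, 0.1501, 0.008]
tool_rot: [-1.922, -2.476, 0.014]
ft_force: [-10.9, -1.8, 3.9]
grip_width: 0.004
```

```bash
python3 -c "
from h import *
st(-71,-115,8)"
```

```text
t 24.65 railxy [ -70.4 -116.4] z 8.0  F(n,t,z) -11.0 0.9 3.9 w 0.00
 tooly yaw err deg 0.07 tilt 0.65
 slide cm [ 0.14 -0.06  0.  ]
```

Call:
move_arm(jaw=[255, 255, 255, 255, 255], slide=[[0, 0.1, -0.04], [0, 0.1, -0.04], [0, 0.1, -0.03], [0, 0.07, -0.02], [0, 0.0, 0]], dr=[[0, 0, 0], [0, 0, 0], [0, 0, 0], [0, 0, 0], [0, 0, 0]])

```text
time: 25.15
position: [0.5381, 0.1502, 0.008]
tool_rot: [-1.919, -2.472, 0.023]
ft_force: [-16.9, -4.8, 5.3]
grip_width: 0.007
```

```bash
python3 -c "
from h import *
st(-71,-115,8)"
```

```text
t 25.15 railxy [ -70.3 -116.4] z 8.0  F(n,t,z) -17.6 -0.4 5.3 w 0.01
 tooly yaw err deg 0.07 tilt 1.08
 slide cm [ 0.14 -0.07  0.  ]
```

Call:
move_arm(jaw=[255, 255, 255, 255, 255], slide=[[0, 0, 0], [0, 0, 0], [0, 0, 0], [0, 0, 0], [0, 0, 0]], dr=[[0, 0, 0], [0, 0, 0], [0, 0, 0], [0, 0, 0], [0, 0, 0]])

```text
time: 25.65
position: [0.5381, 0.1502, 0.0081]
tool_rot: [-1.919, -2.472, 0.023]
ft_force: [-15.9, -4.2, 4.3]
grip_width: 0.003
```

Call:
move_arm(jaw=[255, 255], slide=[[0, 0, 0], [0, 0, 0]], dr=[[0, 0, 0], [0, 0, 0]])

```text
time: 25.85
position: [0.5381, 0.1501, 0.0081]
tool_rot: [-1.919, -2.472, 0.023]
ft_force: [-15.5, -3.4, 4.1]
grip_width: 0.008
```

Call:
move_arm(jaw=[255, 255, 255, 255, 255], slide=[[0, -1.0, 0], [0, -1.5, 0], [-2, -1, 0], [-4.5, 0, -1], [-4.5, 0, -1]], dr=[[0, 0, 0], [0, 0, 0], [0, 0, 0], [0, 0, 0], [0, 0, 0]])

```text
time: 26.35
position: [0.5412, 0.0372, 0.0317]
tool_rot: [1.921, 2.484, 0.004]
ft_force: [1.3, 0.2, -0.6]
grip_width: 0.003
```

```bash
python3 -c "
from h import *
st(-31,-225,60);strip('i')"
```

```text
t 26.35 railxy [ -95.2 -226.6] z 31.7  F(n,t,z) 1.3 -0.2 -0.6 w 0.00
 tooly yaw err deg 0.25 tilt 0.16
 slide cm [ 0.14  6.43 -2.81]
scene 0.88 npts 1271 size [ 61.8 218. ] right end [[-62.5, -103.5], [-0.699999988079071, -103.0999984741211]] left [[-63.70000076293945, 114.5], [-1.7999999523162842, 114.9000015258789]]
top 0.72 npts 2309 size [301.6  61.2] right end [[-0.8999999761581421, -188.60000610351562], [-62.099998474121094, -188.0]] left [[2.0, 113.0], [-59.099998474121094, 113.5999984741211]]
```

View pics/i_scene.png

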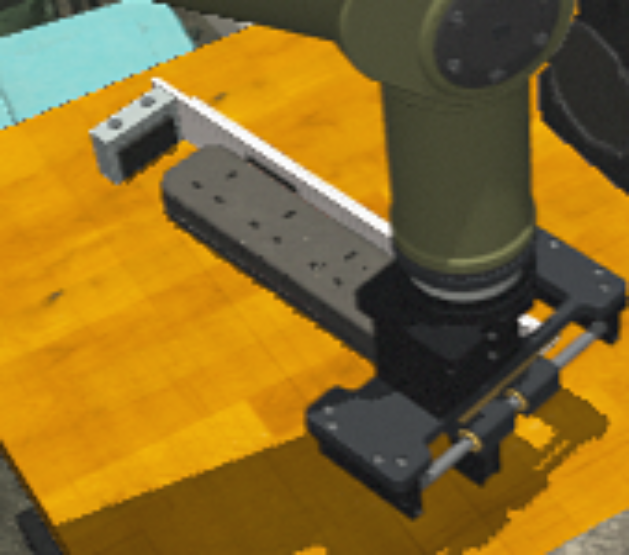

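Call:
move_arm(jaw=[192, 192, 192, 192, 192], slide=[[0, 2.0, -1], [0, 2.5, 0], [0.0, 1.9, 0], [0, 0, 0], [0, 0, 0]], dr=[[0, 0, 0], [0, 0, 0], [0, 0, 0], [0, 0, 0], [0, 0, 0]])

```text
time: 27.05
position: [0.6015, 0.0544, 0.0404]
tool_rot: [-1.923, -2.483, 0.001]
ft_force: [0.2, -0.0, -0.8]
grip_width: 0.24
```

```bash
python3 -c "
from h import *
st(-31,-225,9)
p,d=get_image('wrist');cv2.imwrite('pics/wrist3.png',p[:,:,::-1])
p,d=get_image('top');cv2.imwrite('pics/top3.png',cv2.resize(p[200:330,200:410],None,fx=3.7,fy=3.7)[:,:,::-1])
"
```

```text
t 27.05 railxy [ -32.5 -224.9] z 40.4  F(n,t,z) 0.2 -0.1 -0.8 w 0.24
 tooly yaw err deg 0.19 tilt 0.06
 slide cm [-0.01  0.15  3.14]
```

View pics/wrist3.png

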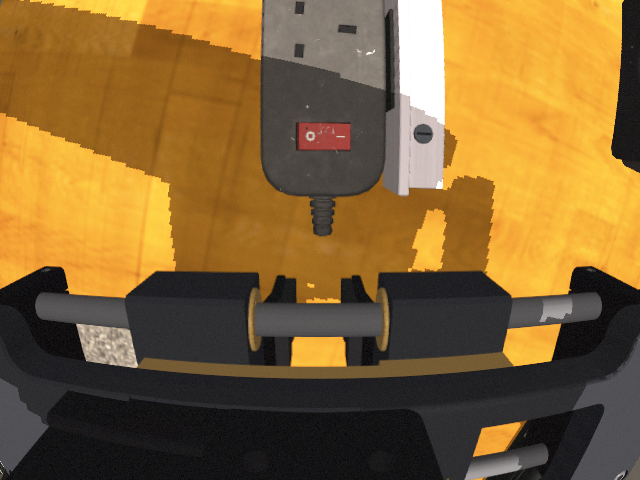

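View pics/top3.png

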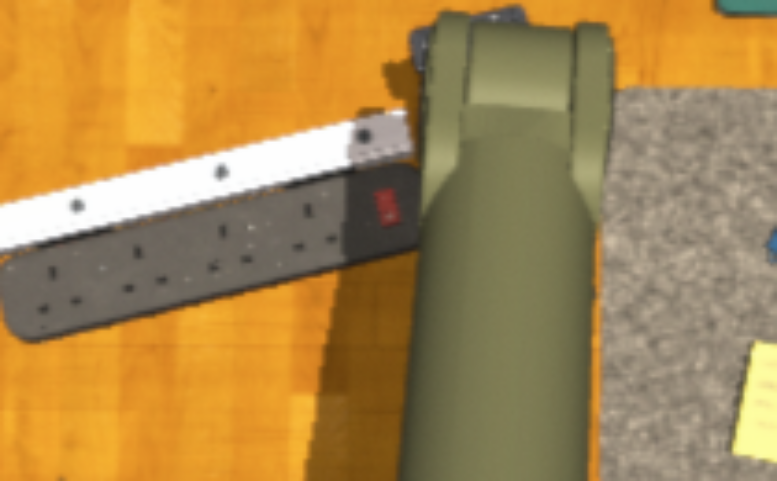

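Call:
move_arm(jaw=[192, 192, 192, 192, 192], slide=[[0, 0.15, 1.6], [0, 0, 1.6], [0, 0, 0], [1, 0, 0], [1, 0, 0]], dr=[[0, 0, 0], [0, 0, 0], [0, 0, 0], [0, 0, 0], [0, 0, 0]])

```text
time: 27.65
position: [0.5987, 0.0733, 0.0091]
tool_rot: [1.927, 2.481, 0.0]
ft_force: [0.0, 0.5, 0.4]
grip_width: 0.247
```

```bash
python3 -c "
from h import *
st(-31,-197,9)
p,d=get_image('wrist');cv2.imwrite('pics/wrist4.png',p[:,:,::-1])
"
```

```text
t 27.65 railxy [ -30.6 -205.9] z 9.1  F(n,t,z) 0.1 0.5 0.4 w 0.25
 tooly yaw err deg 0.02 tilt 0.02
 slide cm [ 0.89 -0.04  0.01]
```

View pics/wrist4.png

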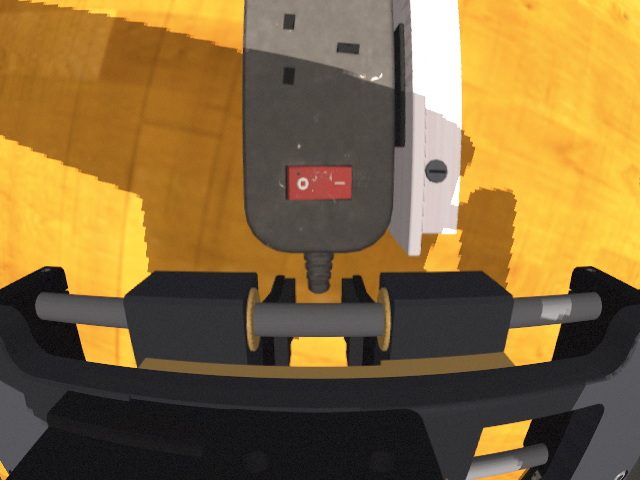

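Call:
move_arm(jaw=[192, 192, 192, 192, 192], slide=[[0.4, 0, 0], [0.4, 0, 0], [0.3, 0, 0], [0.3, 0, 0], [0.3, 0, 0]], dr=[[0, 0, 0], [0, 0, 0], [0, 0, 0], [0, 0, 0], [0, 0, 0]])

```text
time: 28.2
position: [0.5947, 0.0885, 0.0092]
tool_rot: [1.926, 2.48, -0.001]
ft_force: [0.4, -2.7, -0.5]
grip_width: 0.252
```

Call:
move_arm(jaw=[192, 192, 192, 192, 192], slide=[[0.3, 0, 0], [0.3, 0, 0], [0.3, 0, 0], [0.3, 0, 0], [0.3, 0, 0]], dr=[[0, 0, 0], [0, 0, 0], [0, 0, 0], [0, 0, 0], [0, 0, 0]])

```text
time: 28.7
position: [0.5909, 0.1036, 0.0092]
tool_rot: [1.926, 2.481, -0.0]
ft_force: [1.1, -3.3, 1.4]
grip_width: 0.241
```

```bash
python3 -c "
from h import *
st(-31,-160,9);strip('j')
p,d=get_image('wrist');cv2.imwrite('pics/wrist5.png',p[:,:,::-1])
"
```

```text
t 28.70 railxy [ -30.6 -174.6] z 9.2  F(n,t,z) 0.3 -3.5 1.4 w 0.24
 tooly yaw err deg 0.05 tilt 0.03
 slide cm [ 1.46 -0.04  0.02]
scene 0.68 npts 1325 size [212.3  59.9] right end [[-3.299999952316284, -80.9000015258789], [-63.20000076293945, -80.80000305175781]] left [[-2.799999952316284, 131.3000030517578], [-62.70000076293945, 131.5]]
top 0.92 npts 1976 size [ 59.4 242.7] right end [[-60.099998474121094, -110.19999694824219], [-0.6000000238418579, -110.0999984741211]] left [[-60.20000076293945, 132.5], [-0.800000011920929, 132.5]]
```

View pics/wrist5.png

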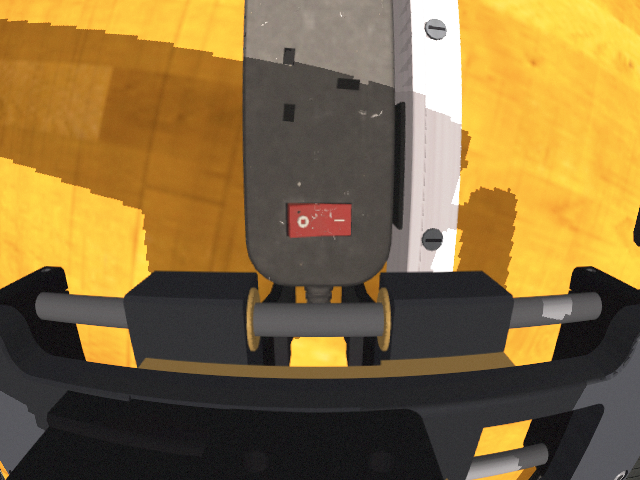

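Call:
move_arm(jaw=[192, 192, 192, 192, 192], slide=[[0.3, 0, 0], [0.3, 0, 0], [0.3, 0, 0], [0.2, 0, 0], [0.1, 0, 0]], dr=[[0, 0, 0], [0, 0, 0], [0, 0, 0], [0, 0, 0], [0, 0, 0]])

```text
time: 29.45
position: [0.5877, 0.1158, 0.009]
tool_rot: [1.926, 2.482, 0.0]
ft_force: [0.5, -3.2, 1.0]
grip_width: 0.247
```

Call:
move_arm(jaw=[192, 192, 192, 192], slide=[[0.05, 0, 0], [0.05, 0, 0], [0.05, 0, 0], [0, 0, 0]], dr=[[0, 0, 0], [0, 0, 0], [0, 0, 0], [0, 0, 0]])

```text
time: 29.85
position: [0.5874, 0.1168, 0.0091]
tool_rot: [1.926, 2.482, 0.0]
ft_force: [0.3, -3.3, 2.1]
grip_width: 0.248
```

```bash
python3 -c "
from h import *
st(-31,-160,9);strip('k')
"
```

```text
t 29.85 railxy [ -30.7 -160.9] z 9.1  F(n,t,z) -0.6 -3.3 2.1 w 0.25
 tooly yaw err deg 0.06 tilt 0.01
 slide cm [ 0.09 -0.03  0.01]
scene 0.72 npts 1315 size [211.2  61.8] right end [[-3.0999999046325684, -71.69999694824219], [-64.80000305175781, -70.80000305175781]] left [[-0.10000000149011612, 139.5], [-61.79999923706055, 140.39999389648438]]
top 0.55 npts 1941 size [238.3  62.1] right end [[1.899999976158142, -93.5], [-60.20000076293945, -93.19999694824219]] left [[3.0999999046325684, 144.89999389648438], [-59.0, 145.1999969482422]]
```

Call:
move_arm(jaw=[192, 192, 192, 192], slide=[[0.05, 0, 0], [0.05, 0, 0], [0.05, 0, 0], [0, 0, 0]], dr=[[0, 0, 0], [0, 0, 0], [0, 0, 0], [0, 0, 0]])

```text
time: 30.45
position: [0.587, 0.1185, 0.0091]
tool_rot: [-1.926, -2.482, -0.0]
ft_force: [0.7, -4.9, 2.4]
grip_width: 0.246
```

```bash
python3 -c "
from h import *
st(-31,-160,9)
"
```

```text
t 30.45 railxy [ -30.7 -159.2] z 9.1  F(n,t,z) -0.6 -4.9 2.4 w 0.25
 tooly yaw err deg 0.08 tilt 0.01
 slide cm [-0.08 -0.03  0.01]
```

Call:
move_arm(jaw=[192, 192, 192, 192], slide=[[0.05, 0, 0], [0.05, 0, 0], [0, 0, 0], [0, 0, 0]], dr=[[0, 0, 0], [0, 0, 0], [0, 0, 0], [0, 0, 0]])

```text
time: 30.85
position: [0.5868, 0.1194, 0.009]
tool_rot: [-1.926, -2.482, -0.0]
ft_force: [0.3, -2.5, 1.8]
grip_width: 0.247
```

```bash
python3 -c "
from h import *
st(-31,-160,9)
"
```

```text
t 30.85 railxy [ -30.7 -158.2] z 9.0  F(n,t,z) -0.3 -2.5 1.8 w 0.25
 tooly yaw err deg 0.08 tilt 0.01
 slide cm [-0.18 -0.03  0.  ]
```

Call:
move_arm(jaw=[192, 192, 192, 192], slide=[[0.05, 0, 0], [0.05, 0, 0], [0, 0, 0], [0, 0, 0]], dr=[[0, 0, 0], [0, 0, 0], [0, 0, 0], [0, 0, 0]])

```text
time: 31.25
position: [0.5866, 0.1203, 0.009]
tool_rot: [-1.926, -2.482, -0.0]
ft_force: [0.8, -3.6, 2.3]
grip_width: 0.247
```

```bash
python3 -c "
from h import *
st(-31,-160,9)
"
```

```text
t 31.25 railxy [ -30.7 -157.3] z 9.0  F(n,t,z) -0.1 -3.6 2.3 w 0.25
 tooly yaw err deg 0.07 tilt 0.01
 slide cm [-0.27 -0.03  0.  ]
```

Call:
move_arm(jaw=[192, 192, 192, 192], slide=[[0.05, 0, 0], [0.05, 0, 0], [0, 0, 0], [0, 0, 0]], dr=[[0, 0, 0], [0, 0, 0], [0, 0, 0], [0, 0, 0]])

```text
time: 31.65
position: [0.5864, 0.1209, 0.009]
tool_rot: [1.926, 2.481, -0.0]
ft_force: [1.5, -4.9, 2.5]
grip_width: 0.249
```

```bash
python3 -c "
from h import *
st(-31,-160,9);strip('l')
"
```

```text
t 31.65 railxy [ -30.7 -156.7] z 9.0  F(n,t,z) 0.2 -5.1 2.5 w 0.25
 tooly yaw err deg 0.06 tilt 0.02
 slide cm [-0.33 -0.03  0.  ]
scene 0.97 npts 1335 size [212.7  64. ] right end [[0.5, -64.5], [-63.5, -64.0]] left [[2.0, 148.1999969482422], [-62.0, 148.60000610351562]]
top 0.96 npts 1903 size [238.3  61.7] right end [[1.100000023841858, -88.0], [-60.599998474121094, -87.80000305175781]] left [[1.7000000476837158, 150.3000030517578], [-59.900001525878906, 150.5]]
```

View pics/l_top.png

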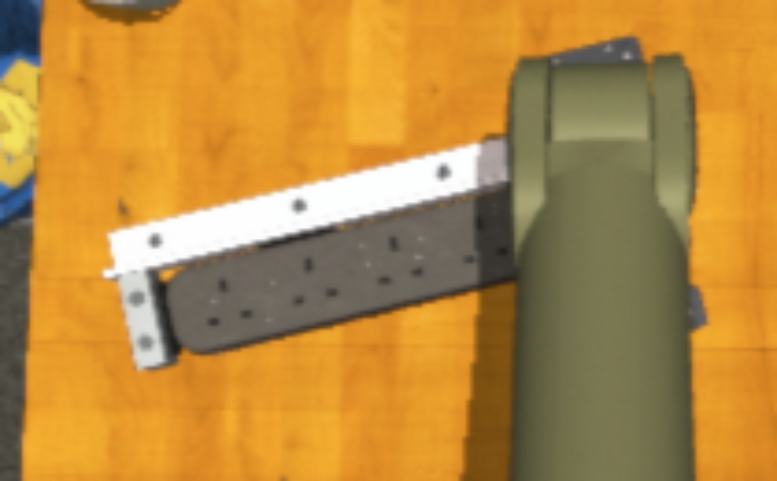

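Call:
move_arm(jaw=[192, 192, 192, 192, 192], slide=[[0.05, 0, 0], [0.05, 0, 0], [0.05, 0, 0], [0, 0, 0], [0, 0, 0]], dr=[[0, 0, 0], [0, 0, 0], [0, 0, 0], [0, 0, 0], [0, 0, 0]])

```text
time: 32.35
position: [0.5864, 0.1209, 0.0091]
tool_rot: [1.926, 2.48, -0.002]
ft_force: [2.1, -7.2, 3.0]
grip_width: 0.249
```

```bash
python3 -c "
from h import *
st(-31,-160,9)
"
```

```text
t 32.35 railxy [ -30.7 -156.7] z 9.1  F(n,t,z) 0.2 -7.5 3.0 w 0.25
 tooly yaw err deg 0.02 tilt 0.12
 slide cm [-0.33 -0.03  0.01]
```

Call:
move_arm(jaw=[192, 192, 192, 192, 192], slide=[[0.08, 0, 0], [0.08, 0, 0], [0.08, 0, -0.02], [0, 0, -0.02], [0, 0, 0]], dr=[[0, 0, 0], [0, 0, 0], [0, 0, 0], [0, 0, 0], [0, 0, 0]])

```text
time: 32.85
position: [0.5862, 0.1208, 0.0091]
tool_rot: [1.926, 2.477, -0.004]
ft_force: [4.1, -11.2, 0.4]
grip_width: 0.244
```

```bash
python3 -c "
from h import *
st(-31,-160,9)
"
```

```text
t 32.85 railxy [ -31.  -156.7] z 9.1  F(n,t,z) 1.2 -11.9 0.4 w 0.24
 tooly yaw err deg -0.06 tilt 0.28
 slide cm [-0.33 -0.    0.01]
```

Call:
move_arm(jaw=[192, 192, 192, 192, 192], slide=[[0.08, 0.03, 0], [0.08, 0.03, 0], [0.08, 0.02, 0], [0.06, 0, 0], [0, 0, 0]], dr=[[0, 0, 0], [0, 0, 0], [0, 0, 0], [0, 0, 0], [0, 0, 0]])

```text
time: 33.35
position: [0.5861, 0.1208, 0.0091]
tool_rot: [1.927, 2.474, -0.009]
ft_force: [3.2, -16.4, 1.6]
grip_width: 0.25
```

```bash
python3 -c "
from h import *
st(-31,-160,9)
"
```

```text
t 33.35 railxy [ -31.  -156.7] z 9.1  F(n,t,z) -1.0 -16.6 1.6 w 0.25
 tooly yaw err deg -0.14 tilt 0.47
 slide cm [-0.33  0.    0.01]
```

Call:
move_arm(jaw=[192, 192, 192, 192, 192], slide=[[0.05, 0, 0], [0, 0, 0], [0, 0, 0], [0, 0, 0], [0, 0, 0]], dr=[[0, 0, 0], [0, 0, 0], [0, 0, 0], [0, 0, 0], [0, 0, 0]])

```text
time: 33.85
position: [0.5861, 0.1209, 0.0092]
tool_rot: [1.927, 2.473, -0.01]
ft_force: [2.9, -16.4, 1.3]
grip_width: 0.247
```

Call:
move_arm(jaw=[192, 192, 192], slide=[[0, 0, 0], [0, 0, 0], [0, 0, 0]], dr=[[0, 0, 0], [0, 0, 0], [0, 0, 0]])

```text
time: 34.15
position: [0.5861, 0.1209, 0.0091]
tool_rot: [1.927, 2.473, -0.01]
ft_force: [3.4, -16.7, 2.1]
grip_width: 0.249
```

```bash
python3 -c "
from h import *
st(-31,-160,9)
"
```

```text
t 34.15 railxy [ -31.  -156.7] z 9.1  F(n,t,z) -0.9 -17.0 2.1 w 0.25
 tooly yaw err deg -0.16 tilt 0.49
 slide cm [-0.33  0.    0.02]
```

Call:
move_arm(jaw=[192, 192, 192, 192, 192], slide=[[-1, 0, 0], [-2, 0, 0], [-2.5, 0, 0], [-0.5, 0, -3], [0, 0, -4]], dr=[[0, 0, 0], [0, 0, 0], [0, 0, 0], [0, 0, 0], [0, 0, 0]])

```text
time: 34.65
position: [0.5975, 0.071, 0.0775]
tool_rot: [-1.924, -2.477, 0.005]
ft_force: [0.9, 0.0, 0.4]
grip_width: 0.247
```

Call:
move_arm(jaw=[255, 255, 255, 255, 255], slide=[[0, -3, -4], [0, -4, -3], [0, -4.5, 0], [0, -4.5, 0], [0, 0, 0]], dr=[[0, 0, 0], [0, 0, 0], [0, 0, 0], [0, 0, 0], [0, 0, 0]])

```text
time: 35.15
position: [0.4386, 0.0319, 0.1484]
tool_rot: [-1.918, -2.477, -0.002]
ft_force: [0.0, 0.2, -0.3]
grip_width: 0.01
```

```bash
python3 -c "
from h import *
st(-90,-115,60);strip('m')
p,d=get_image('wrist');cv2.imwrite('pics/wrist6.png',p[:,:,::-1])
"
```

```text
t 35.15 railxy [-195.9 -206.4] z 148.4  F(n,t,z) 0.1 0.1 -0.3 w 0.01
 tooly yaw err deg 0.19 tilt 0.48
 slide cm [ 9.04 10.66  8.87]
scene 0.69 npts 630 size [ 60.6 293.2] right end [[-62.29999923706055, -146.89999389648438], [-1.7000000476837158, -146.39999389648438]] left [[-65.0, 146.1999969482422], [-4.400000095367432, 146.8000030517578]]
top 0.95 npts 2356 size [293.1  59.4] right end [[-1.2000000476837158, -144.60000610351562], [-60.599998474121094, -144.3000030517578]] left [[-0.20000000298023224, 148.60000610351562], [-59.599998474121094, 148.8000030517578]]
```

View pics/wrist6.png

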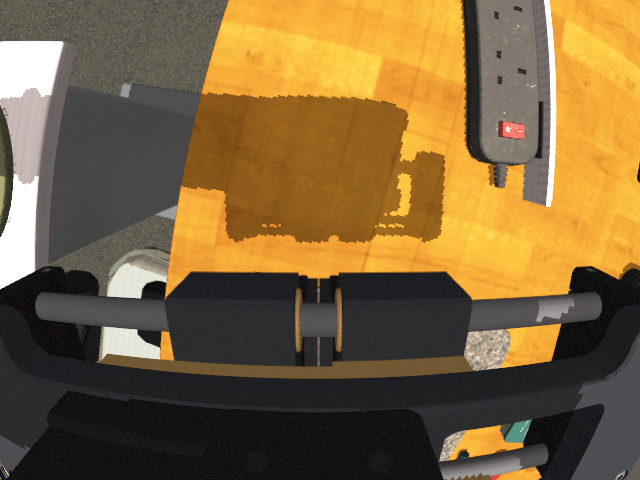

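View pics/m_top.png

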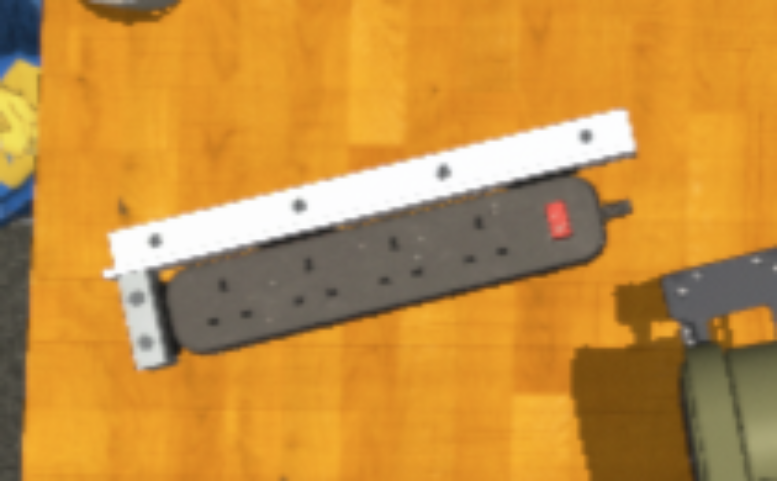

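View pics/m_scene.png

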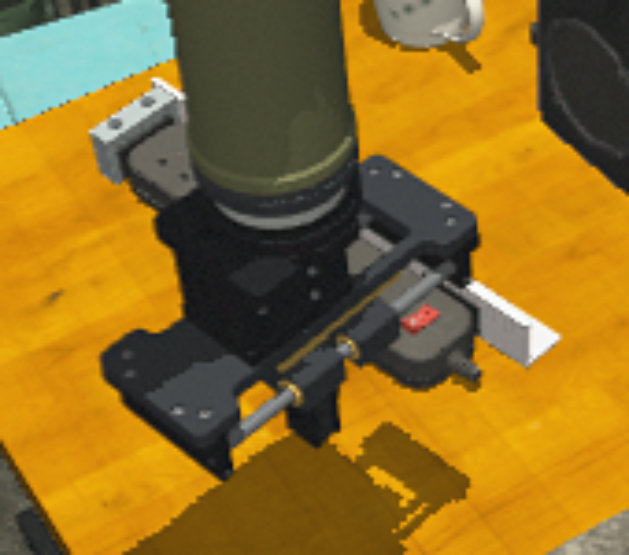

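Call:
move_arm(jaw=[255, 255, 255, 255, 255], slide=[[3, 3.3, 2], [3, 3.3, 2], [3, 3.3, 4], [0, 0, 4], [0, 0, 2]], dr=[[0, 0, 0], [0, 0, 0], [0, 0, 0], [0, 0, 0], [0, 0, 0]])

```text
time: 35.9
position: [0.5136, 0.1374, 0.0115]
tool_rot: [-1.921, -2.484, 0.01]
ft_force: [0.4, -1.2, -0.3]
grip_width: 0.004
```

Call:
move_arm(jaw=[255, 255, 255], slide=[[0, 0, 0], [0, 0.6, 0], [0, 0.6, 0]], dr=[[0, 0, 0], [0, 0, 0], [0, 0, 0]])

```text
time: 36.2
position: [0.5284, 0.1399, 0.0174]
tool_rot: [1.925, 2.48, 0.004]
ft_force: [-0.5, -1.0, 0.5]
grip_width: 0.004
```

```bash
python3 -c "
from h import *
st(-71,-115,8)
"
```

```text
t 36.20 railxy [ -82.2 -124. ] z 17.4  F(n,t,z) -0.8 -0.8 0.5 w 0.00
 tooly yaw err deg 0.06 tilt 0.17
 slide cm [0.89 1.12 0.94]
```

Call:
move_arm(jaw=[255, 255, 255, 255, 255], slide=[[0.8, 0, 0.8], [0, 0, 0], [0, 0.5, 0], [0, 0.3, 0], [0, 0, 0]], dr=[[0, 0, 0], [0, 0, 0], [0, 0, 0], [0, 0, 0], [0, 0, 0]])

```text
time: 36.7
position: [0.5328, 0.1492, 0.0085]
tool_rot: [1.926, 2.481, 0.002]
ft_force: [0.2, 0.2, -0.1]
grip_width: 0.008
```

```bash
python3 -c "
from h import *
st(-71,-115,8)
"
```

```text
t 36.70 railxy [ -75.7 -116. ] z 8.5  F(n,t,z) 0.2 0.2 -0.1 w 0.01
 tooly yaw err deg 0.06 tilt 0.07
 slide cm [0.1  0.47 0.05]
```

Call:
move_arm(jaw=[255, 255, 255, 255, 255], slide=[[0, 0.2, 0], [0, 0.15, 0], [0, 0.05, 0], [0, 0, 0], [0, 0, 0]], dr=[[0, 0, 0], [0, 0, 0], [0, 0, 0], [0, 0, 0], [0, 0, 0]])

```text
time: 37.2
position: [0.5358, 0.15, 0.008]
tool_rot: [-1.926, -2.482, 0.0]
ft_force: [-0.5, 0.4, -0.7]
grip_width: 0.007
```

```bash
python3 -c "
from h import *
st(-71,-115,8)
"
```

```text
t 37.20 railxy [ -72.5 -116. ] z 8.0  F(n,t,z) -0.4 0.5 -0.7 w 0.01
 tooly yaw err deg 0.07 tilt 0.01
 slide cm [ 0.1   0.15 -0.  ]
```

Call:
move_arm(jaw=[255, 255, 255, 255, 255], slide=[[0, 0.05, 0], [0, 0.05, 0], [0, 0, 0], [0, 0, 0], [0, 0, 0]], dr=[[0, 0, 0], [0, 0, 0], [0, 0, 0], [0, 0, 0], [0, 0, 0]])

```text
time: 37.7
position: [0.5368, 0.1503, 0.008]
tool_rot: [-1.926, -2.482, -0.0]
ft_force: [0.8, 0.2, -0.8]
grip_width: 0.002
```

```bash
python3 -c "
from h import *
st(-71,-115,8)
"
```

```text
t 37.70 railxy [ -71.5 -115.9] z 8.0  F(n,t,z) 0.8 -0.0 -0.8 w 0.00
 tooly yaw err deg 0.07 tilt 0.00
 slide cm [0.09 0.05 0.  ]
```

Call:
move_arm(jaw=[255, 255, 255, 255, 255], slide=[[0, 0.05, 0], [0, 0.05, 0], [0, 0.05, 0], [0, 0, 0], [0, 0, 0]], dr=[[0, 0, 0], [0, 0, 0], [0, 0, 0], [0, 0, 0], [0, 0, 0]])

```text
time: 38.2
position: [0.5377, 0.1505, 0.0079]
tool_rot: [-1.926, -2.481, 0.002]
ft_force: [-3.8, -0.8, 2.0]
grip_width: 0.003
```

```bash
python3 -c "
from h import *
st(-71,-115,8)
"
```

```text
t 38.20 railxy [ -70.6 -116. ] z 7.9  F(n,t,z) -3.9 0.2 2.0 w 0.00
 tooly yaw err deg 0.07 tilt 0.08
 slide cm [ 0.1  -0.04 -0.01]
```

Call:
move_arm(jaw=[255, 255, 255, 255, 255], slide=[[0, 0.1, 0], [0, 0, 0], [0, -2.0, 0], [4.5, 0, 0], [4.5, 0, 0]], dr=[[0, 0, 0], [0, 0, 0], [0, 0, 0], [0, 0, 0], [0, 0, 0]])

```text
time: 38.7
position: [0.4987, 0.233, 0.0085]
tool_rot: [1.931, 2.476, 0.004]
ft_force: [1.1, 1.4, 0.4]
grip_width: 0.01
```

Call:
move_arm(jaw=[255, 255, 255, 255, 255], slide=[[4.5, 0, 0], [3.6, 0, 0], [0, 0, 0], [0, 1.2, 0], [0, 0.3, 0]], dr=[[0, 0, 0], [0, 0, 0], [0, 0, 0], [0, 0, 0], [0, 0, 0]])

```text
time: 39.2
position: [0.4948, 0.3144, 0.0084]
tool_rot: [1.927, 2.478, 0.003]
ft_force: [0.3, -0.5, 0.5]
grip_width: 0.007
```

Call:
move_arm(jaw=[255, 255, 255, 255], slide=[[0, 0.1, 0], [0, 0.1, 0], [0, 0, 0], [0, 0, 0]], dr=[[0, 0, 0], [0, 0, 0], [0, 0, 0], [0, 0, 0]])

```text
time: 39.6
position: [0.494, 0.3154, 0.008]
tool_rot: [-1.927, -2.481, 0.0]
ft_force: [-0.5, 0.2, 0.2]
grip_width: 0.004
```

```bash
python3 -c "
from h import *
st(-71,55,8)
"
```

```text
t 39.60 railxy [-72.2  54.6] z 8.0  F(n,t,z) -0.4 0.3 0.2 w 0.00
 tooly yaw err deg 0.03 tilt 0.01
 slide cm [0.04 0.12 0.  ]
```

Call:
move_arm(jaw=[255, 255, 255, 255, 255], slide=[[0, 0.1, 0], [0, 0.05, 0], [0, 0.05, 0], [0, 0, 0], [0, 0, 0]], dr=[[0, 0, 0], [0, 0, 0], [0, 0, 0], [0, 0, 0], [0, 0, 0]])

```text
time: 40.1
position: [0.4952, 0.3162, 0.008]
tool_rot: [-1.925, -2.481, 0.002]
ft_force: [-4.2, -1.4, 2.5]
grip_width: 0.003
```

```bash
python3 -c "
from h import *
st(-71,55,8)
"
```

```text
t 40.10 railxy [-70.9  55.1] z 8.0  F(n,t,z) -4.4 -0.3 2.5 w 0.00
 tooly yaw err deg 0.08 tilt 0.08
 slide cm [-0.01 -0.01 -0.  ]
```

Call:
move_arm(jaw=[255, 255, 255, 255, 255], slide=[[0, -1.5, 0], [0, -3, -1], [0, -2, -4], [-4, 0, -4], [-4, 0, -4]], dr=[[0, 0, 0], [0, 0, 0], [0, 0, 0], [0, 0, 0], [0, 0, 0]])

```text
time: 40.6
position: [0.4504, 0.2321, 0.1302]
tool_rot: [1.921, 2.485, 0.003]
ft_force: [0.7, 0.6, 0.9]
grip_width: 0.006
```

Call:
move_arm(jaw=[255, 255, 255, 255, 255], slide=[[-4.5, 0, -2], [-4.5, 0, 0], [-4.5, 0, 0], [-4.5, 0, 0], [-4.5, 0, 0]], dr=[[0, 0, 0], [0, 0, 0], [0, 0, 0], [0, 0, 0], [0, 0, 0]])

```text
time: 41.1
position: [0.5073, 0.012, 0.1493]
tool_rot: [1.925, 2.481, 0.004]
ft_force: [0.2, 0.6, -0.5]
grip_width: 0.002
```

```bash
python3 -c "
from h import *
st(-71,55,8);strip('z')
t0=cv2.imread('pics/top0.png');p,d=get_image('top')
cv2.imwrite('pics/endfull.png',p[:,:,::-1])
"
```

```text
t 41.10 railxy [-134.2 -242.7] z 149.3  F(n,t,z) 0.3 0.6 -0.5 w 0.00
 tooly yaw err deg 0.07 tilt 0.18
 slide cm [29.75  6.32 14.16]
scene 0.95 npts 1133 size [ 63.5 280.1] right end [[-62.0, -132.6999969482422], [1.5, -132.6999969482422]] left [[-62.29999923706055, 147.39999389648438], [1.2000000476837158, 147.5]]
top 0.71 npts 2380 size [ 62.5 303.9] right end [[-59.70000076293945, -154.6999969482422], [2.799999952316284, -154.60000610351562]] left [[-60.20000076293945, 149.3000030517578], [2.299999952316284, 149.3000030517578]]
```

View pics/z_scene.png

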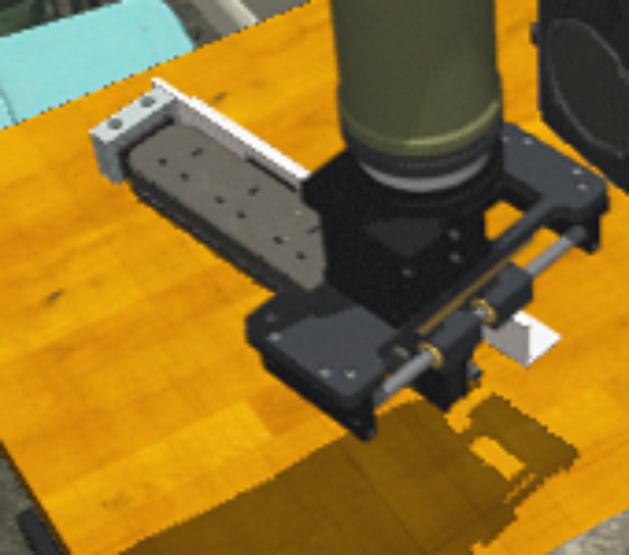

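View pics/endfull.png

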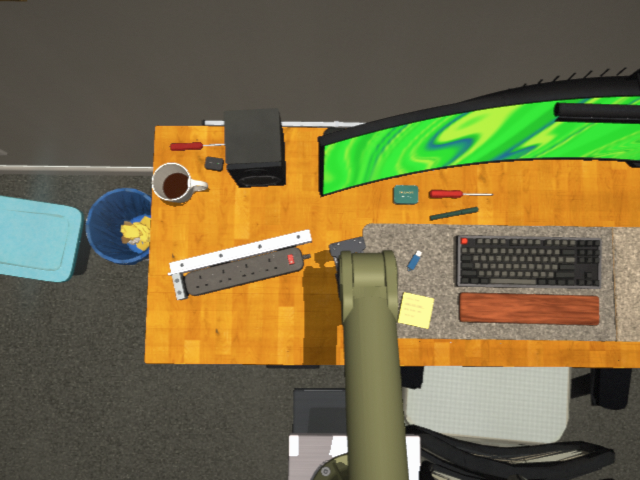

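Call:
move_arm(jaw=[192, 192, 192, 192, 192], slide=[[0.5, 3.5, 2.5], [0.5, 3.5, 3], [0.3, 3.3, 3], [0, 0, 1.5], [0, 0, 0]], dr=[[0, 0, 0], [0, 0, 0], [0, 0, 0], [0, 0, 0], [0, 0, 0]])

```text
time: 41.85
position: [0.6003, 0.0534, 0.0452]
tool_rot: [-1.92, -2.482, 0.009]
ft_force: [-0.8, -0.8, 0.7]
grip_width: 0.238
```

```bash
python3 -c "
from h import *
st(-31,-215,9)
"
```

```text
t 41.85 railxy [ -33.9 -225.5] z 45.2  F(n,t,z) -0.9 -0.5 0.7 w 0.24
 tooly yaw err deg 0.25 tilt 0.39
 slide cm [1.05 0.32 3.62]
```

Call:
move_arm(jaw=[192, 192, 192, 192, 192], slide=[[0, 0.2, 1.8], [0, 0, 1.7], [0, 0, 0], [0, 0, 0], [2.0, 0, 0]], dr=[[0, 0, 0], [0, 0, 0], [0, 0, 0], [0, 0, 0], [0, 0, 0]])

```text
time: 42.35
position: [0.6009, 0.0681, 0.0151]
tool_rot: [1.931, 2.474, 0.001]
ft_force: [-1.0, 0.5, 0.1]
grip_width: 0.249
```

```bash
python3 -c "
from h import *
st(-31,-163,9)
p,d=get_image('wrist');cv2.imwrite('pics/wrist8.png',p[:,:,::-1])
"
```

```text
t 42.35 railxy [ -29.7 -211.4] z 15.1  F(n,t,z) -0.8 0.8 0.1 w 0.25
 tooly yaw err deg -0.23 tilt 0.17
 slide cm [ 4.84 -0.15  0.6 ]
```

View pics/wrist8.png

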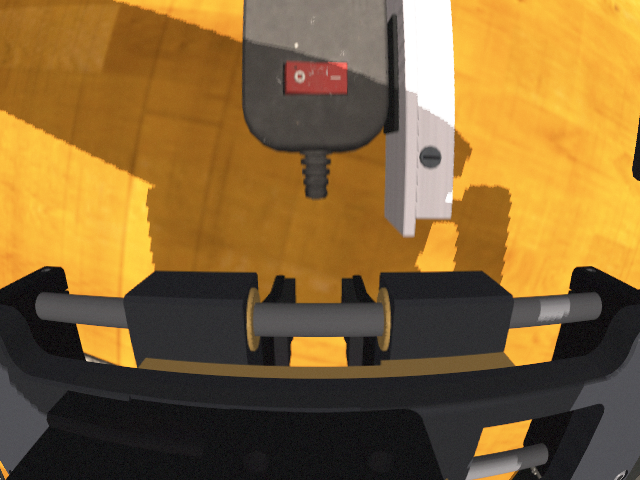

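Call:
move_arm(jaw=[192, 192, 192, 192, 192], slide=[[0, -0.1, 0.5], [1.5, 0, 0], [1.5, 0, 0], [0.5, 0, 0], [0, 0, 0]], dr=[[0, 0, 0], [0, 0, 0], [0, 0, 0], [0, 0, 0], [0, 0, 0]])

```text
time: 42.9
position: [0.5899, 0.1074, 0.0087]
tool_rot: [-1.922, -2.484, -0.001]
ft_force: [-0.3, 0.2, 0.4]
grip_width: 0.252
```

```bash
python3 -c "
from h import *
st(-31,-158,9)
"
```

```text
t 42.90 railxy [ -30.7 -170.6] z 8.7  F(n,t,z) -0.2 0.3 0.4 w 0.25
 tooly yaw err deg 0.23 tilt 0.04
 slide cm [ 1.26 -0.03 -0.03]
```

Call:
move_arm(jaw=[192, 192, 192, 192, 192], slide=[[0.5, 0, 0], [0.4, 0, 0], [0.2, 0, 0], [0, 0, 0], [0, 0, 0]], dr=[[0, 0, 0], [0, 0, 0], [0, 0, 0], [0, 0, 0], [0, 0, 0]])

```text
time: 43.4
position: [0.5875, 0.1158, 0.0088]
tool_rot: [1.926, 2.481, 0.0]
ft_force: [0.9, -0.2, -0.0]
grip_width: 0.245
```

```bash
python3 -c "
from h import *
st(-31,-158,9)
"
```

```text
t 43.40 railxy [ -30.9 -161.9] z 8.8  F(n,t,z) 0.9 -0.4 -0.0 w 0.24
 tooly yaw err deg 0.06 tilt 0.01
 slide cm [ 0.39 -0.01 -0.02]
```

Call:
move_arm(jaw=[192, 192, 192, 192, 192], slide=[[0.2, 0, 0], [0.1, 0, 0], [0.1, 0, 0], [0, 0, 0], [0, 0, 0]], dr=[[0, 0, 0], [0, 0, 0], [0, 0, 0], [0, 0, 0], [0, 0, 0]])

```text
time: 43.9
position: [0.5864, 0.12, 0.0087]
tool_rot: [1.926, 2.482, 0.0]
ft_force: [-0.4, 0.6, -0.5]
grip_width: 0.248
```

```bash
python3 -c "
from h import *
st(-31,-158,9)
"
```

```text
t 43.90 railxy [ -30.9 -157.6] z 8.7  F(n,t,z) -0.2 0.6 -0.5 w 0.25
 tooly yaw err deg 0.07 tilt 0.00
 slide cm [-0.04 -0.01 -0.03]
```

Call:
move_arm(jaw=[192, 192, 192, 192, 192], slide=[[0.05, 0, 0], [0.05, 0, 0], [0.05, 0, 0], [0, 0, 0], [0, 0, 0]], dr=[[0, 0, 0], [0, 0, 0], [0, 0, 0], [0, 0, 0], [0, 0, 0]])

```text
time: 44.4
position: [0.5862, 0.1207, 0.0088]
tool_rot: [1.926, 2.481, -0.0]
ft_force: [0.6, -1.8, -0.2]
grip_width: 0.245
```

```bash
python3 -c "
from h import *
st(-31,-158,9)
"
```

```text
t 44.40 railxy [ -30.9 -156.8] z 8.8  F(n,t,z) 0.1 -1.9 -0.2 w 0.24
 tooly yaw err deg 0.04 tilt 0.04
 slide cm [-0.12 -0.01 -0.02]
```

Call:
move_arm(jaw=[192, 192, 192, 192, 192], slide=[[0.05, 0, 0], [0.05, 0, 0], [0.05, 0, 0], [0, 0, 0], [0, 0, 0]], dr=[[0, 0, 0], [0, 0, 0], [0, 0, 0], [0, 0, 0], [0, 0, 0]])

```text
time: 44.9
position: [0.5862, 0.1208, 0.0088]
tool_rot: [1.926, 2.479, -0.002]
ft_force: [1.2, -6.1, -0.4]
grip_width: 0.247
```

```bash
python3 -c "
from h import *
st(-31,-158,9)
"
```

```text
t 44.90 railxy [ -30.9 -156.8] z 8.8  F(n,t,z) -0.3 -6.2 -0.4 w 0.25
 tooly yaw err deg 0.00 tilt 0.14
 slide cm [-0.12 -0.01 -0.02]
```

Call:
move_arm(jaw=[192, 192, 192, 192, 192], slide=[[-1, 0, 0], [-2, 0, 0], [-3, 0, 0], [-1, 0, -3], [0, 0, -5]], dr=[[0, 0, 0], [0, 0, 0], [0, 0, 0], [0, 0, 0], [0, 0, 0]])

```text
time: 45.4
position: [0.6004, 0.0528, 0.0865]
tool_rot: [-1.927, -2.475, 0.009]
ft_force: [1.1, 1.2, -0.5]
grip_width: 0.249
```

Call:
move_arm(jaw=[192, 192, 192, 192, 192], slide=[[0, -3, -4], [0, -4, 0], [0, -3, 0], [0, 0, 0], [0, 0, 0]], dr=[[0, 0, 0], [0, 0, 0], [0, 0, 0], [0, 0, 0], [0, 0, 0]])

```text
time: 45.9
position: [0.5062, 0.0314, 0.1293]
tool_rot: [-1.925, -2.482, -0.005]
ft_force: [-0.1, 0.4, -0.8]
grip_width: 0.247
```

```bash
python3 -c "
from h import *
st(-31,-158,9);strip('y')
close_job()
"
```

```text
t 45.90 railxy [-130.5 -223.6] z 129.3  F(n,t,z) 0.0 0.4 -0.8 w 0.25
 tooly yaw err deg 0.11 tilt 0.18
 slide cm [ 6.51  9.94 12.06]
scene 0.94 npts 996 size [294.   62.1] right end [[-1.0, -144.0], [-63.099998474121094, -144.0]] left [[-1.0, 150.0], [-63.099998474121094, 150.0]]
top 0.57 npts 2367 size [ 59.9 293.9] right end [[-60.099998474121094, -145.0], [-0.30000001192092896, -145.0]] left [[-60.29999923706055, 148.89999389648438], [-0.4000000059604645, 148.89999389648438]]
the job is handed in; nothing more can be done
```

View pics/y_top.png

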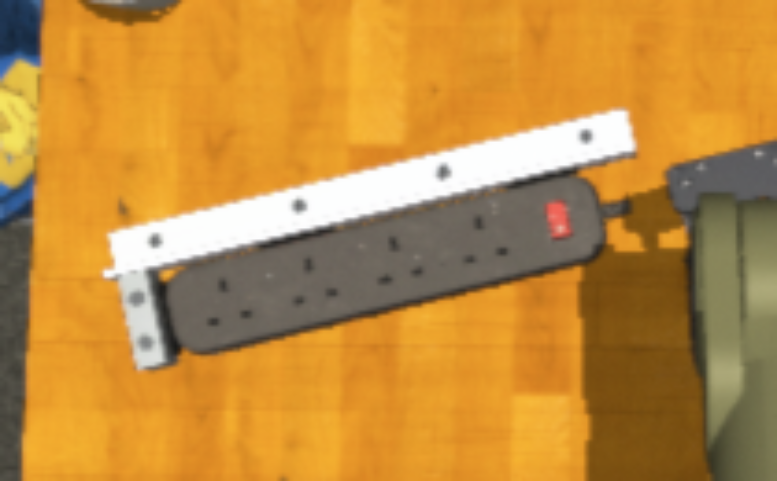

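The power strip is flush against both rail pads and the end-stop pad, and the job was handed in at about 46 s of the 72 s allowed.

- **Pushing to the rail:** I pushed it flat in alternating pushes at the two points until it was flush. I then pressed it over the left pad at about 17–18 N at the wrist for roughly 0.8 s, and over the right pad at about 16–17.5 N for roughly 0.7 s.
- **Sliding to the stop:** I slid it left with the fingers either side of the cord stub until it met the stop pad. I pressed it there at about 17 N for roughly 0.8 s.
- **Force margin:** Every wrist reading stayed below 18 N. The desk takes 1 to 3 N of a push, so I estimate about 14–16 N reached the pads; the pad force itself was not measured.

**Last checks:** Light touches of about 4–6 N met the strip within 0.1 mm of where it was first pressed home, at the right pad, left pad and stop. Both cameras show the strip parallel to the rail, within their 1–2 mm accuracy. The other things on the desk look unmoved in the top view, by eye only. A mid-job reading from the scene camera showed a slight tilt of about half a degree while the arm hid part of the strip; the later touches and pictures did not confirm it.

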